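Change over solenoid coils in a high-voltage test box

ROBOT

A 6-joint arm with a two-finger parallel gripper is mounted at the origin on the work surface. World frame = base frame: x ahead of the robot, y to its left, z up, the work surface at z = 0. Lengths are in mm, angles in rad, forces in N, time in s.
With the tool pointing down it reaches from about 275 to 1000 mm from the base axis. Payload 8.4 kg.
Tool frame: the origin (TCP) lies between the finger pads; the fingertips stand r.tips_ahead ahead of it and the grasp point (between the pads) lies 6 mm ahead of it (r.tips_ahead is the distance from the TCP to the fingertips, in mm); z points along the fingers, y is the line along which they close (so a half turn about z gives the same grasp; the last joint's range is limited). The gripper opens to 85 mm and grips with 20 to 120 N. Pads are 22 mm wide; open, the fingers measure 114 mm over their backs; the gripper's body (76 mm by 85 mm) begins 54 mm behind the grasp point. The pads swing forward as they close: fully open they stand 13 mm farther back than shut.
Start: joints at [1.116, 0.353, 1.633, -0, 1.155, -0.002], TCP at [273.427, 562.019, 256.281] pointing down, gripper open.
Joint ranges: [-2.63, 2.63], [-0.92, 2.1], [0.06, 2.66], [-1.3, 4.44], [0, 2.69], [-3.02, 3.02]. Speed limits (rad/s): [2.22, 2.22, 2.79, 3.14, 3.14, 3.14].

INTERFACE

Orientations are given as [roll, pitch, yaw] about the fixed x, y, z axes, in that order (R = Rz(yaw) Ry(pitch) Rx(roll)).
In Python, from rig import r gives the robot as it stands.
- The arm moves only by the tool carry_out, never from a script. Its arguments are lists of equal length, an entry for each row: "delta_pos": the shift along the tool's x, y, z in m, a list of three; "rot": the turn, a rotation vector about the tool's x, y, z in degrees, a list of three. A call has 1 to 8 rows; each row is the pose to reach, as a shift and turn from the pose commanded when the call began, along the tool's axes at that moment; what a row does not reach only later rows make up. A row lasts 1/8 s, in which the tool goes at most 62.5 mm and 10.7 degrees, less where a joint would pass 70% of its speed; a pose out of reach is approached as far as the arm can. A call with a gripper value outside its range is refused whole. "claw" is the finger opening in m, from 0 to 0.0854, set as the call begins (left out, the last holds). The fingers move at their own pace and stop on an object; "grip_force" is the grip in N (left out, the last holds). Time passes only in rows, so rows that repeat a pose let the fingers close. It gives the time, the measured TCP pose, the force, the opening and the grip force at its end, in the units of the state.
- r.sense(): the state, without advancing time (a new reading comes with each control period).
- r.grab_frame(name): name is "scene" or "top"; returns the picture (480x640x3 uint8, blue, green, red); there is no depth.
- r.camera_info(name): a dict with "fx", "fy", "cx", "cy" (pixels), "pose" (4x4, takes a point from camera to world coordinates). Camera axes: x right, y down, z forward; pixel columns grow to the right and rows downward; lengths in mm; the calibration is good to about 2 mm. A picture is of the moment at which its call begins. camera_info takes no time and is no camera call.
- r.sign_off(): hands the job in; it is judged then, once.
Trained networks look in the newest picture that a camera, given by its name, has taken for a name from the list of things; names that differ only in an ending like _2 or _b are one class to them, and where a whole thing is asked for, a point or a joint stands for the part that bears it (a point fixed in the world has none). Each returns a list of dicts, best first, with "p" (0 to 1); they miss things now and then, are a little off and sometimes report something else, mostly with a low value. They report only what shows in the picture. A call takes as long as a camera call. They do not tell look-alikes from the thing itself.
- r.recognise(thing, camera): "box" ([left, top, right, bottom] in pixels, round what is visible of it).
- r.cut_out(thing, camera): "mask" (480x640 bool, what is visible of it) and "box" ([left, top, right, bottom] in pixels, round what is visible of it).
The state is a dict: "clock": time; "qpos": joint angles; "qvel": joint speeds; "joint_efforts": joint torques, N m; "eef_pos": TCP position; "tcp_rot": TCP orientation; "contact_force": force on the tool from outside, world axes, zero at the start; "wrist_torque": the same for the moment, N m; "opening": opening from 0.0 (shut) to 1.0 (fully open); "grasp_force": force on a finger pad.
Only numpy, scipy, OpenCV 4.12 (cv2) and the standard library are available. Lean on these libraries where they do the work, as an engineer would, in place of code of your own. Each camera call takes 0.05 s, during which the arm holds its last target. There are 200 camera calls.

TASK

Change over the coils in the test box: slide its thumb latch sideways so that the clear lid springs up, and put the tested coils that lie in the box into the wire basket. Roll each untested coil along the lined tray until its white terminal block faces straight up, and lay it terminals-up, squarely in any free pair of V-blocks, where the lid's contacts will meet it. With all of them loaded press the lid shut until the latch catches; leave the bottle, the screwdriver and the solder reel where they are.

Things in the scene. Friction and masses are not known exactly. Their poses are not given: they have to be found in the camera images.
- testbox: grey steel test box, fixed to the bench: 170 (x) x 270 (y) x 75 high with a clear lid on top, walls 6 thick, inner floor 10 up. Origin: centre of its underside; its -x side (with a ledge 50 deep, 110 wide and 60 high that carries the latch) faces the robot. Inside are three stations side by side, 75 apart in y
- station0 (a point): station 0 of the test box (on its -y side): two white V-blocks, centred 37 either way of this point along the box's x, each 20 long, that carry a coil by its flanges; a shoulder closes their outer ends (7 play). The point is the centre of a seated coil, 44 above the bench, 34 above the inner floor; its axis then runs along the box's x, either way round. Axes as the box's
- station1 (a point): station 1 of the test box (the middle one): two white V-blocks, centred 37 either way of this point along the box's x, each 20 long, that carry a coil by its flanges; a shoulder closes their outer ends (7 play). The point is the centre of a seated coil, 44 above the bench, 34 above the inner floor; its axis then runs along the box's x, either way round. Axes as the box's
- station2 (a point): station 2 of the test box (on its +y side): two white V-blocks, centred 37 either way of this point along the box's x, each 20 long, that carry a coil by its flanges; a shoulder closes their outer ends (7 play). The point is the centre of a seated coil, 44 above the bench, 34 above the inner floor; its axis then runs along the box's x, either way round. Axes as the box's
- lid (a joint): angle of the clear lid in rad: 0 shut, 1.6 open (about upright). Hinged along the far (+x) top edge of the box; 170 from hinge to front edge, 270 wide, 5 thick. A spring (2 N at the front edge) throws and keeps it open once the latch lets go. Pushed shut, a pin in the middle of its front edge pushes the latch's sloping tooth aside and snaps under it (6 to 8 N down at the front edge)
- lid_hinge (a point): middle of the lid's hinge line, 77.5 above the bench. Its axes swing with the lid: -x runs from the hinge to the front edge, z is the lid's outer face, y the hinge line
- lid_front (a point): middle of the lid's front edge, half-way through its thickness, 77.5 above the bench when shut (the lid's top is then 80 above the bench); swings with the lid, axes as lid_hinge
- latch (a joint): sideways travel of the thumb latch in m: 0 home (where its spring returns it; 2.5 to 5 N to push), 0.014 fully slid, towards the box's +y. The lid is let go beyond about 0.010
- latch_thumb (a point): centre of the black ribbed thumb piece of the latch, 16 (box x) x 26 (box y) x 22 high, its top 90 above the bench, on a slide plate whose top is 68 above the bench. Its axes are the box's. The tooth's post stands 19 beyond this point towards the lid (centre to centre), 16 to +y; tooth and post reach 97 above the bench
- new0_center (a point): untested solenoid coil, 0.2 kg: copper winding (dia 32, 68 long) between black round flanges (dia 44, 6 thick), 80 long in all. The point is its centre; x is the coil's axis, z points out through the white terminal block (24 along the axis x 14 wide, top 21 from the axis) with two brass terminals. At the start it lies in the tray, terminals not up. May be absent
- new1_center (a point): untested solenoid coil, 0.2 kg: copper winding (dia 32, 68 long) between black round flanges (dia 44, 6 thick), 80 long in all. The point is its centre; x is the coil's axis, z points out through the white terminal block (24 along the axis x 14 wide, top 21 from the axis) with two brass terminals. At the start it lies in the tray, terminals not up. May be absent
- new2_center (a point): untested solenoid coil, 0.2 kg: copper winding (dia 32, 68 long) between black round flanges (dia 44, 6 thick), 80 long in all. The point is its centre; x is the coil's axis, z points out through the white terminal block (24 along the axis x 14 wide, top 21 from the axis) with two brass terminals. At the start it lies in the tray, terminals not up. May be absent
- tested0_center (a point): already tested solenoid coil, 0.2 kg: copper winding (dia 32, 68 long) between black round flanges (dia 44, 6 thick), 80 long in all. The point is its centre; x is the coil's axis, z points out through the white terminal block (24 along the axis x 14 wide, top 21 from the axis) with two brass terminals. At the start it lies in station 0 of the test box. May be absent
- tested1_center (a point): already tested solenoid coil, 0.2 kg: copper winding (dia 32, 68 long) between black round flanges (dia 44, 6 thick), 80 long in all. The point is its centre; x is the coil's axis, z points out through the white terminal block (24 along the axis x 14 wide, top 21 from the axis) with two brass terminals. At the start it lies in station 1 of the test box. May be absent
- tested2_center (a point): already tested solenoid coil, 0.2 kg: copper winding (dia 32, 68 long) between black round flanges (dia 44, 6 thick), 80 long in all. The point is its centre; x is the coil's axis, z points out through the white terminal block (24 along the axis x 14 wide, top 21 from the axis) with two brass terminals. At the start it lies in station 2 of the test box. May be absent
- tray: shallow rectangular tray fixed to the bench, 330 (x) x 250 (y) outside, with a grey-blue rubber lining (its top 3 above the bench) and a rim 6 thick that stands 15 above the bench. Origin: centre of its underside. Coils roll on the lining without slipping (22 of travel per rad) and stay where they are left, but coast on for some mm if let go at speed
- basket: loose basket of steel wire for tested coils, 200 (x) x 150 (y) x 75 high, open on top, wires about 3 thick, 0.6 kg. Origin: centre of its underside
- flux_bottle: bystander: blue-green plastic bottle, diameter 48, 95 high. Origin: centre of its underside
- screwdriver: bystander: screwdriver with a red handle, about 200 long, lying roughly along y on the bench behind the test box. Origin: under its middle
- solder_reel: bystander: steel-coloured reel, diameter 64, 46 high, standing on its flange. Origin: centre of its underside
Not all that is in view belongs to the job. Leave any red look-alike of the part that bears new2_center alone.

How it is judged:
By the outcome, as a careful person would: the job done as asked, in the order asked, and still so for the second after the job is handed in, with the robot touching nothing.
Of tested0, tested1, tested2 only 1 to 2 are there at a start; the rules pass over those that are not, and their reading is None.
Of new0, new1, new2 only 2 to 3 are there at a start; the rules pass over those that are not, and their reading is None.
At some moment in a run one of basket may be knocked a few centimetres aside while the robot is not near it.
Once in a run the grip may slacken for a moment while it holds something.
It also fails if it takes over 210 s, if anything falls off the work surface, if the arm or the gripper's body presses on something with over 40 N, if the wrist force passes 120 N, or if a joint passes its speed limit or range.

## Working session

There is one attempt and no reset: what is moved stays moved. The work goes in short steps, Python scripts to look and compute and a tool call to move; the robot and the scene stay as the last step left them, time stands still between calls to the robot, and variables do not carry over. Pictures are saved under pics/ and viewed, at most 14 in all, crops included, and the job is handed in when it is done.

Besides the shell and the picture viewer there is one more tool, called after "Emit:" as name(argument=value, ...) on one line, values as JSON. carry_out: Moves the arm, as the interface text tells. Its arguments: {"type":"object","properties":{"delta_pos":{"type":"array","items":{"type":"array","items":{"type":"number"}}},"rot":{"type":"array","items":{"type":"array","items":{"type":"number"}}},"claw":{"type":"number"},"grip_force":{"type":"number"}},"required":["delta_pos","rot"]}

```bash
ls; mkdir -p pics; python3 - <<'E'
from rig import r
import cv2,numpy as np
print(r.sense(), r.tips_ahead)
for n in("scene","top"):
    cv2.imwrite(f"pics/{n}0.png",r.grab_frame(n)); c=r.camera_info(n); print(n,c["fx"],c["fy"],c["cx"],c["cy"],np.round(c["pose"],3).tolist())
for t in["testbox","latch_thumb","new0_center","tested0_center","tray","basket","flux_bottle","solder_reel","screwdriver","lid"]:
    for n in("top","scene"):
        print(t,n,[(np.round(d["box"]).astype(int).tolist(),round(d["p"],2)) for d in r.recognise(t,n)])
E
```

```text
pics
{'clock': 0.0, 'qpos': array([ 1.11562266e+00,  3.53643384e-01,  1.63415713e+00,  6.37260139e-06,
        1.15522226e+00, -2.37452132e-03]), 'qvel': array([ 2.44272764e-04,  3.21860569e-04,  9.63357242e-05, -6.02061945e-04,
        5.64968077e-04, -8.58885255e-04]), 'joint_efforts': array([-2.77285362e-03, -6.05238175e+01, -3.42067122e+01, -3.59057103e-04,
        9.32371389e-03, -6.91406132e-07]), 'eef_pos': array([273.20883468, 561.60956418, 255.55480402]), 'tcp_rot': array([-3.14016254e+00, -9.22235641e-06,  2.68879092e+00]), 'contact_force': array([ 0.1281927 , -0.65505023, -0.91535862]), 'wrist_torque': array([0.07404229, 0.06219658, 0.00346269]), 'grasp_force': 0.0, 'opening': 0.9967270419891721} 25.0
scene 504.7846744945556 504.7846744945556 321.4304412317519 241.38400926128188 [[-0.361, 0.678, -0.641, 1284.569], [0.933, 0.263, -0.248, 295.994], [0.001, -0.687, -0.727, 901.429], [0.0, 0.0, 0.0, 1.0]]
top 528.0744099494085 528.0744099494085 325.9101783609528 239.65805379789353 [[-0.011, -0.987, 0.16, 417.156], [-1.0, 0.007, -0.025, 15.319], [0.024, -0.16, -0.987, 1126.062]
[... 363 characters left out ...]

tested0_center top [([106, 222, 264, 355], 0.48)]
tested0_center scene []
tray top [([286, 183, 414, 341], 0.83), ([106, 223, 262, 353], 0.67)]
tray scene [([216, 196, 362, 321], 0.89)]
basket top [([449, 236, 539, 347], 0.74)]
basket scene [([146, 155, 246, 233], 0.76)]
flux_bottle top [([299, 149, 319, 176], 0.97)]
flux_bottle scene [([276, 301, 303, 344], 0.96)]
solder_reel top [([451, 160, 489, 194], 0.6)]
solder_reel scene [([140, 255, 173, 289], 0.57), ([378, 225, 508, 298], 0.24)]
screwdriver top []
screwdriver scene [([374, 331, 468, 364], 0.9)]
lid top [([108, 222, 259, 342], 0.75), ([287, 184, 410, 344], 0.62), ([298, 222, 338, 247], 0.34)]
lid scene [([375, 226, 510, 297], 0.81)]
```

View pics/top0.png

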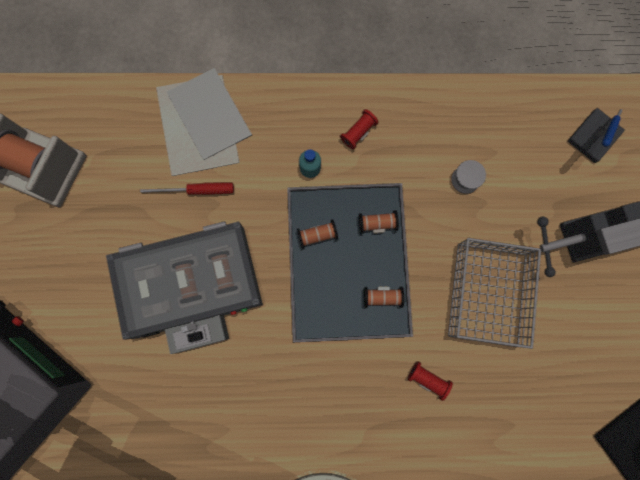

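```bash
cat > h.py <<'E'
from rig import r
import cv2,numpy as np
from scipy.spatial.transform import Rotation as Ro
def px2w(n,u,v,z):
    c=r.camera_info(n);P=np.array(c["pose"]);d=P[:3,:3]@np.array([(u-c["cx"])/c["fx"],(v-c["cy"])/c["fy"],1]);o=P[:3,3]
    return o+d*(z-o[2])/d[2]
def w2px(n,p):
    c=r.camera_info(n);P=np.array(c["pose"]);q=P[:3,:3].T@(np.array(p,float)-P[:3,3])
    return np.array([c["fx"]*q[0]/q[2]+c["cx"],c["fy"]*q[1]/q[2]+c["cy"]])
def crop(n,box,s,f,img=None):
    im=r.grab_frame(n) if img is None else img
    l,t,R,b=box; cv2.imwrite("pics/"+f,cv2.resize(im[t:b,l:R],None,fx=s,fy=s,interpolation=cv2.INTER_CUBIC))
E
python3 - <<'E'
from h import *
a=cv2.imread("pics/top0.png"); crop("top",(100,180,420,360),2.5,"topc.png",a)
E
```

```text
(no output)
```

View pics/topc.png

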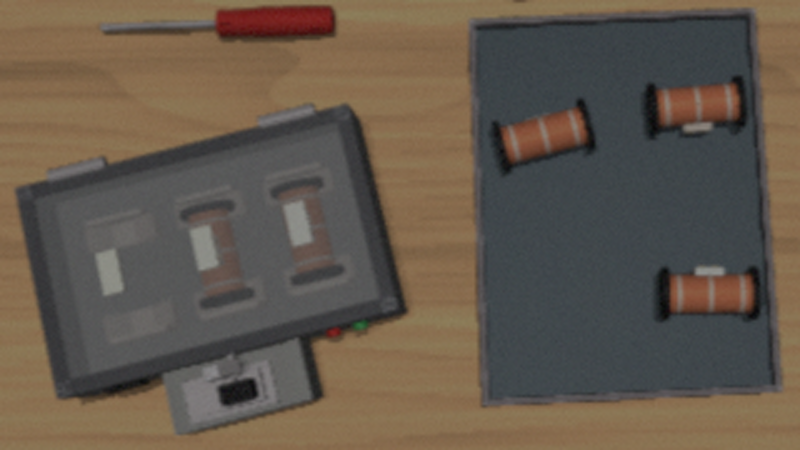

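View pics/scene0.png

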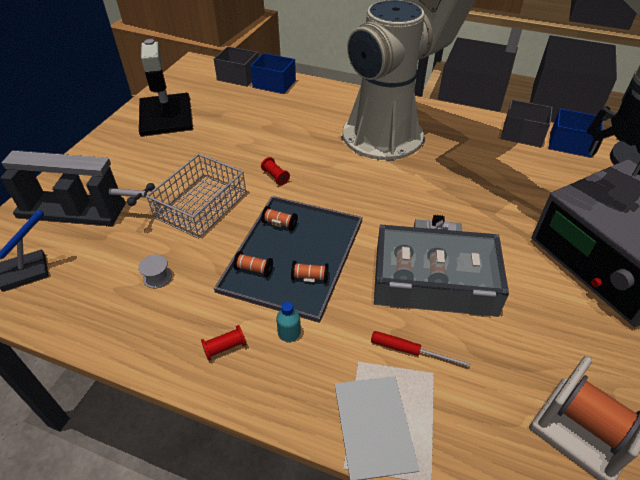

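```bash
cat >> h.py <<'E'
from scipy.optimize import minimize
def boxpts(x0,x1,y0,y1,z0,z1): return np.array([[x,y,z] for x in(x0,x1) for y in(y0,y1) for z in(z0,z1)],float)
def cyl(x0,x1,rad):
    t=np.linspace(0,2*np.pi,24,endpoint=False); return np.array([[x,rad*np.cos(a),rad*np.sin(a)] for x in(x0,x1) for a in t])
def ren(n,parts,R,t):
    m=np.zeros((480*4,640*4),np.uint8)
    for p in parts:
        q=np.array([w2px(n,v) for v in p@R.T+t]); cv2.fillConvexPoly(m,cv2.convexHull(np.round((q+.5)*4-.5).astype(np.int32)),1)
    return cv2.resize(m.astype(np.float32),(640,480),interpolation=cv2.INTER_AREA)
def iou(a,b): return np.minimum(a,b).sum()/np.maximum(a,b).sum()
TB=[boxpts(-85,85,-135,135,0,80),boxpts(-135,-85,-55,55,0,60)]
TRAY=[boxpts(-165,165,-125,125,0,15)]; BASK=[boxpts(-100,100,-75,75,0,75)]
COIL=[cyl(-40,-34,22),cyl(34,40,22),cyl(-34,34,16)]; BLK=boxpts(-12,12,-7,7,14,21)
def fit(parts,masks,x0,z=0):
    f=lambda p:-sum(iou(ren(n,parts,Ro.from_euler("z",p[2]).as_matrix(),np.array([p[0],p[1],z])),m) for n,m in masks.items())
    s=minimize(f,x0,method="Nelder-Mead",options=dict(initial_simplex=np.array(x0)+np.array([[0,0,0],[12,0,0],[0,12,0],[0,0,.1]]),maxiter=120,xatol=.1,fatol=1e-4))
    return s.x,-s.fun/len(masks)
E
python3 - <<'E'
from h import *
ims={n:cv2.imread(f"pics/{n}0.png") for n in("top","scene")}
for n in ims: r.grab_frame(n)
def best(t,n,near=None):
    L=[d for d in r.cut_out(t,n)]
    return L
for t,parts,g in(("testbox",TB,-.01),("tray",TRAY,0),("basket",BASK,0)):
    M={}
    for n in ims:
        L=best(t,n); 
        if L: M[n]=L[0]["mask"].astype(np.float32)
    b=L and [np.mean(np.argwhere(M["top"]>.5),0)][0]
    p=px2w("top",b[1],b[0],40 if t!="tray" else 8)
    print(t,px2w("top",b[1],b[0],40).round(),*[fit(parts,{n:M[n]},[p[0],p[1],.2 if t=="testbox" else 0]) for n in M],fit(parts,M,[p[0],p[1],.2 if t=="testbox" else 0]))
for n in ims:
    for d in r.recognise("latch_thumb",n)[:1]:
        b=d["box"]; print("thumb",n,px2w(n,(b[0]+b[2])/2,(b[1]+b[3])/2,86).round(1))
# copper coils by colour
for n in ims:
    h=cv2.cvtColor(ims[n],cv2.COLOR_BGR2HSV)
    d=r.cut_out("new0_center",n); print(n,[(np.round(k["box"]).tolist(),round(k["p"],2)) for k in d])
crop("top",(285,180,415,345),4.0*.9,"trayT.png",ims["top"]);crop("scene",(215,195,365,320),5,"trayS.png",ims["scene"])
E
```

```text
Traceback (most recent call last):
  File "h.py", line 28, in fit
    s=minimize(f,x0,method="Nelder-Mead",options=dict(initial_simplex=np.array(x0)+np.array([[0,0,0],[12,0,0],[0,12,0],[0,0,.1]]),maxiter=120,xatol=.1,fatol=1e-4))
  File "h.py", line 27, in <lambda>
    f=lambda p:-sum(iou(ren(n,parts,Ro.from_euler("z",p[2]).as_matrix(),np.array([p[0],p[1],z])),m) for n,m in masks.items())
                ~~~^^^^^^^^^^^^^^^^^^^^^^^^^^^^^^^^^^^^^^^^^^^^^^^^^^^^^^^^^^^^^^^^^^^^^^^^^^^^^^^^^^^^^^^^^^^^^^^^^^^^^^^^^^
  File "h.py", line 27, in <genexpr>
    f=lambda p:-sum(iou(ren(n,parts,Ro.from_euler("z",p[2]).as_matrix(),np.array([p[0],p[1],z])),m) for n,m in masks.items())
                        ~~~^^^^^^^^^^^^^^^^^^^^^^^^^^^^^^^^^^^^^^^^^^^^^^^^^^^^^^^^^^^^^^^^^^^^^
  File "h.py", line 20, in ren
    q=np.array([w2px(n,v) for v in p@R.T+t]); cv2.fillConvexPoly(m,cv2.convexHull(np.round((q+.5)*4-.5).astype(np.int32)),1)
                ~~~~^^^^^
  File "h.py", line 8, in w2px
    c=r.camera_info(n);P=np.array(c["pose"]);q=P[:3,:3].T@(np.array(p,float)-P[:3,3])
ValueError: time passes only in moves, steps and waits
```

```bash
python3 - <<'E'
s=open("h.py").read()
s=s.replace("def px2w",'import functools\n@functools.lru_cache(None)\ndef CI(n):\n    c=r.camera_info(n); return dict(c,pose=np.array(c["pose"]))\ndef px2w',1).replace("c=r.camera_info(n);P","c=CI(n);P")
s=s.replace('q=P[:3,:3].T@(np.array(p,float)-P[:3,3])\n    return np.array([c["fx"]*q[0]/q[2]+c["cx"],c["fy"]*q[1]/q[2]+c["cy"]])','q=(np.array(p,float)-P[:3,3])@P[:3,:3]\n    return np.stack([c["fx"]*q[...,0]/q[...,2]+c["cx"],c["fy"]*q[...,1]/q[...,2]+c["cy"]],-1)')
s=s.replace("np.array([w2px(n,v) for v in p@R.T+t])","w2px(n,p@R.T+t)")
s+='''
def copper(im):
    h=cv2.cvtColor(im,cv2.COLOR_BGR2HSV); return ((h[...,0]<16)&(h[...,1]>90)&(h[...,2]>60)).astype(np.uint8)
def white(im):
    h=cv2.cvtColor(im,cv2.COLOR_BGR2HSV); return ((h[...,1]<60)&(h[...,2]>120)).astype(np.uint8)
def blkpts():
    P=[];N=[]
    for a in np.arange(-11.5,12,1):
        for b in np.arange(-6.5,7,1): P.append((a,b,21));N.append((0,0,1))
        for z in np.arange(14.5,21,1):
            for sg in(-1,1): P.append((a,7*sg,z));N.append((0,sg,0))
    for b in np.arange(-6.5,7,1):
        for z in np.arange(14.5,21,1):
            for sg in(-1,1): P.append((12*sg,b,z));N.append((sg,0,0))
    return np.array(P,float),np.array(N,float)
BP,BN=blkpts()
def blkmask(n,p,z,phi,shape=(480,640)):
    R=(Ro.from_euler("z",p[2])*Ro.from_euler("x",phi)).as_matrix(); t=np.array([p[0],p[1],z])
    c=(CI(n)["pose"][:3,3]-t)@R; d=c-BP; d/=np.linalg.norm(d,axis=1)[:,None]
    vis=(d*BN).sum(1)>0
    for s in np.arange(.5,60,1.5):
        q=BP+d*s; rr=np.hypot(q[:,1],q[:,2]); ax=abs(q[:,0])
        vis&=~(((rr<15.5)&(ax<34))|((rr<22)&(ax>34)&(ax<40)))
    m=np.zeros(shape,np.float32); u=np.floor(w2px(n,BP[vis]@R.T+t)+.5).astype(int)
    m[u[:,1],u[:,0]]=1; return m
def coilfit(ims,guess,z):
    """guess x,y,yaw; returns pose, iou, phi, score"""
    M={}
    for n,im in ims.items():
        m=cv2.morphologyEx(copper(im),cv2.MORPH_CLOSE,np.ones((3,3),np.uint8))
        g=np.zeros_like(m); u=w2px(n,np.array([guess[0],guess[1],z])).round().astype(int); cv2.circle(g,tuple(int(v) for v in u),32,1,-1)
        k,lab=cv2.connectedComponents(m*g); 
        cnt=np.bincount(lab.ravel(),minlength=2); M[n]=(lab==1+np.argmax(cnt[1:])).astype(np.float32)
    p,s=fit([cyl(-34,34,16)],M,guess,z)
    best=[]
    for phi in np.deg2rad(np.arange(-180,180,4)):
        sc=[]
        for n,im in ims.items():
            w=white(im); g=ren(n,[cyl(-13,13,23)],Ro.from_euler("z",p[2]).as_matrix(),np.array([p[0],p[1],z]))>0
            b=blkmask(n,p,z,phi); w=w*g
            sc.append((np.minimum(w,b).sum()+3)/(np.maximum(w,b).sum()+3))
        best.append((sum(sc)/2,np.rad2deg(phi).round(),np.round(sc,2).tolist()))
    best.sort(reverse=True,key=lambda x:x[0]); return p,s,best[:3]
'''
open("h.py","w").write(s)
E
python3 - <<'E'
from h import *
ims={}
for n in("top","scene"): ims[n]=r.grab_frame(n)
for t,parts in(("testbox",TB),("tray",TRAY),("basket",BASK)):
    M={}
    for n in ims:
        L=r.cut_out(t,n)
        if L: M[n]=L[0]["mask"].astype(np.float32)
    b=np.mean(np.argwhere(M["top"]>.5),0); p=px2w("top",b[1],b[0],40 if t!="tray" else 8)
    g=[p[0],p[1],.2 if t=="testbox" else 0]
    for s in[{n:M[n]} for n in M]+[M]:
        q,v=fit(parts,s,g); print(t,list(s),q.round(3),round(v,3))
for n in ims:
    for d in r.recognise("latch_thumb",n)[:1]:
        b=d["box"]; print("thumb",n,px2w(n,(b[0]+b[2])/2,(b[1]+b[3])/2,86).round(1))
for u,v in((318,235),(379,222),(384,297)):
    g=px2w("top",u,v,25); print(u,v,g.round(1))
    p,s,b=coilfit(ims,[g[0],g[1],np.pi/2],25); print(p.round(3),round(s,3),b)
crop("scene",(215,195,365,320),5,"trayS.png",ims["scene"])
E
```

```text
testbox ['top'] [5.11224e+02 2.74921e+02 2.45000e-01] 0.974
testbox ['scene'] [5.09150e+02 2.73896e+02 2.50000e-01] 0.976
testbox ['top', 'scene'] [5.10352e+02 2.74349e+02 2.45000e-01] 0.971
tray ['top'] [ 5.53233e+02 -5.96260e+01  3.50000e-02] 0.885
tray ['scene'] [ 5.53241e+02 -6.01750e+01  3.60000e-02] 0.838
tray ['top', 'scene'] [ 5.53262e+02 -5.99450e+01  3.50000e-02] 0.861
basket ['top'] [ 4.79678e+02 -3.57461e+02 -1.55000e-01] 0.238
basket ['scene'] [ 4.79921e+02 -3.57854e+02 -1.52000e-01] 0.579
basket ['top', 'scene'] [ 4.80004e+02 -3.57531e+02 -1.58000e-01] 0.409
thumb top [404.1 246.5  86. ]
thumb scene [407.  248.6  86. ]
318 235 [605.9   3.9  25. ]
[608.601   5.432   1.833] 0.921 [(np.float32(0.5119048), np.float64(172.0), [0.4300000071525574, 0.6000000238418579]), (np.float32(0.4933555), np.float64(176.0), [0.4300000071525574, 0.5600000023841858]), (np.float32(0.49088144), np.float64(164.0), [0.4300000071525574, 0.550000011920929])]
379 222 [ 633.1 -126.3   25. ]
[ 634.508 -126.182    1.632] 0.452 [(np.float32(0.40159574), np.float64(-140.0), [0.550000011920929, 0.25]), (np.float32(0.39583334), np.float64(-136.0), [0.5400000214576721, 0.25]), (np.float32(0.385), np.float64(-132.0), [0.5199999809265137, 0.25])]
384 297 [ 474.  -132.4   25. ]
[ 473.986 -133.433    1.575] 0.449 [(np.float32(0.44423217), np.float64(100.0), [0.6200000047683716, 0.27000001072883606]), (np.float32(0.42833334), np.float64(96.0), [0.550000011920929, 0.3100000023841858]), (np.float32(0.40714288), np.float64(104.0), [0.5899999737739563, 0.2199999988079071])]
```

View pics/trayS.png

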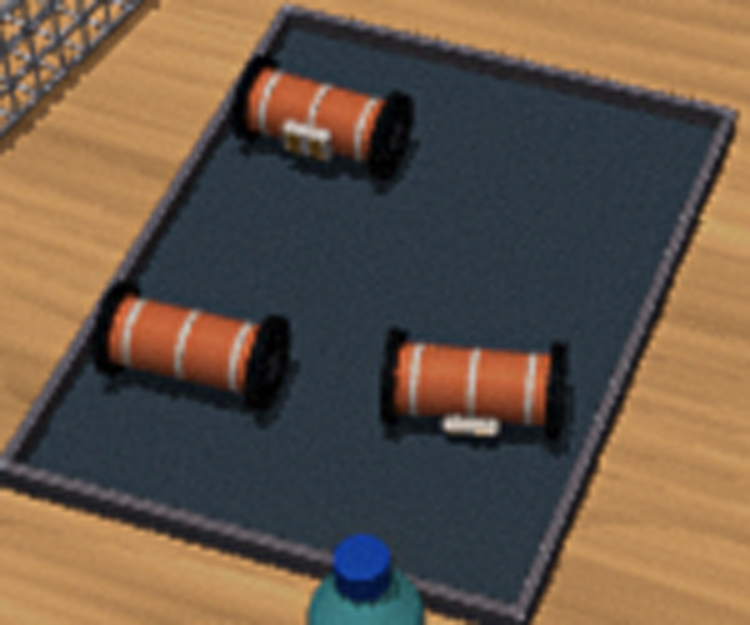

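Emit:
carry_out(delta_pos=[[-0.036,-0.032,0.015],[-0.072,-0.065,0.03],[-0.109,-0.097,0.045],[-0.145,-0.13,0.06],[-0.181,-0.162,0.075],[-0.217,-0.194,0.09],[-0.2535,-0.2269,0.1055],[-0.2535,-0.2269,0.1055]], rot=[[0,0,-8],[0,0,-16],[0,0,-24],[0,0,-32],[0,0,-40],[0,0,-40],[0,0,-40],[0,0,-40]], claw=0.05, grip_force=30)

```text
clock: 2.8
eef_pos: [402.2, 244.3, 149.9]
tcp_rot: [-3.141, -0.002, -2.9]
contact_force: [0.2, 0.2, 0.7]
opening: 0.584
grasp_force: 0.0
```

```bash
cat >> h.py <<'E'
def go(x,y,z,yaw=None):
    s=r.sense(); R=Ro.from_euler("xyz",s["tcp_rot"]); d=R.inv().apply(np.array([x,y,z])-s["eef_pos"])
    cy=s["tcp_rot"][2]; yaw=cy if yaw is None else yaw
    dy=(yaw-cy+np.pi)%(2*np.pi)-np.pi
    print("pos",s["eef_pos"].round(1),"yaw",cy.round(3),"q6",s["qpos"][5].round(2),"t",round(s["clock"],1),"F",s["contact_force"].round(1),"| d mm",d.round(1),"rotz deg",round(-np.degrees(dy),1))
BX=np.array([510.4,274.3]);BY=.245
def b2w(x,y): return BX+np.array([np.cos(BY)*x-np.sin(BY)*y,np.sin(BY)*x+np.cos(BY)*y])
E
python3 -c "
from h import *
go(*b2w(-112,-.5),96,np.pi+BY)"
```

```text
pos [402.2 244.3 149.9] yaw -2.9 q6 -1.27 t 2.8 F [0.2 0.2 0.7] | d mm [-0.3  2.5 53.9] rotz deg -0.2
```

Emit:
carry_out(delta_pos=[[0,0.002,0.015],[0,0.002,0.03],[0,0.002,0.045],[0,0.002,0.054],[0,0.002,0.054]], rot=[[0,0,0],[0,0,0],[0,0,0],[0,0,0],[0,0,0]])

```text
clock: 3.42
eef_pos: [401.1, 249.0, 95.9]
tcp_rot: [-3.141, -0.002, -2.896]
contact_force: [-0.4, -0.4, 0.4]
opening: 0.583
grasp_force: 0.0
```

Emit:
carry_out(delta_pos=[[0,0,0],[0,0,0],[0,0,0],[0,0,0]], rot=[[0,0,0],[0,0,0],[0,0,0],[0,0,0]], claw=0.015)

```text
clock: 3.92
eef_pos: [401.8, 249.2, 97.2]
tcp_rot: [3.141, 0.001, -2.896]
contact_force: [-2.8, 0.7, 5.4]
opening: 0.377
grasp_force: 30.1
```

Emit:
carry_out(delta_pos=[[0,0.003,0],[0,0.006,0],[0,0.009,0],[0,0.0125,0],[0,0.0135,0],[0,0.0135,0]], rot=[[0,0,0],[0,0,0],[0,0,0],[0,0,0],[0,0,0],[0,0,0]])

```text
clock: 4.68
eef_pos: [399.0, 260.0, 97.1]
tcp_rot: [-3.138, -0.0, -2.895]
contact_force: [6.1, -16.7, 10.3]
opening: 0.381
grasp_force: 36.4
```

```bash
python3 - <<'E'
from h import *
crop("scene",(350,130,530,330),3,"l1.png"); go(0,0,0)
E
```

```text
pos [399.  259.9  97.1] yaw -2.895 q6 -1.24 t 4.7 F [  5.1 -17.1   9.4] | d mm [ 450.4 -154.2   97.7] rotz deg -0.0
```

View pics/l1.png

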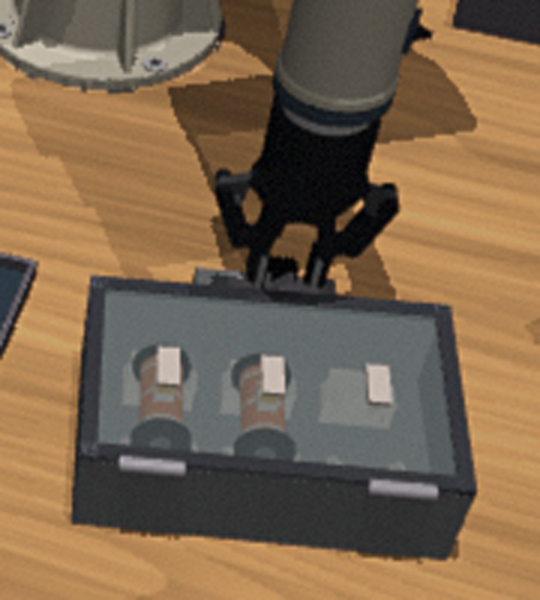

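Emit:
carry_out(delta_pos=[[0,0.0,-0.001],[0,0.001,-0.002],[0,0.002,-0.002],[0,0.003,-0.002],[0,0.003,-0.002],[0,0.003,-0.002]], rot=[[0,0,0],[0,0,0],[0,0,0],[0,0,0],[0,0,0],[0,0,0]])

```text
clock: 5.48
eef_pos: [398.6, 260.8, 97.4]
tcp_rot: [-3.135, -0.001, -2.894]
contact_force: [18.7, -28.7, -14.3]
opening: 0.383
grasp_force: 39.1
```

```bash
python3 - <<'E'
from h import *
crop("top",(130,250,260,370),4.5,"l2.png");crop("scene",(350,130,530,330),3,"l3.png"); go(0,0,0)
E
```

```text
pos [398.6 260.8  97.4] yaw -2.894 q6 -1.23 t 5.6 F [ 18.4 -28.4 -14. ] | d mm [ 450.3 -154.3   98.9] rotz deg -0.0
```

View pics/l2.png

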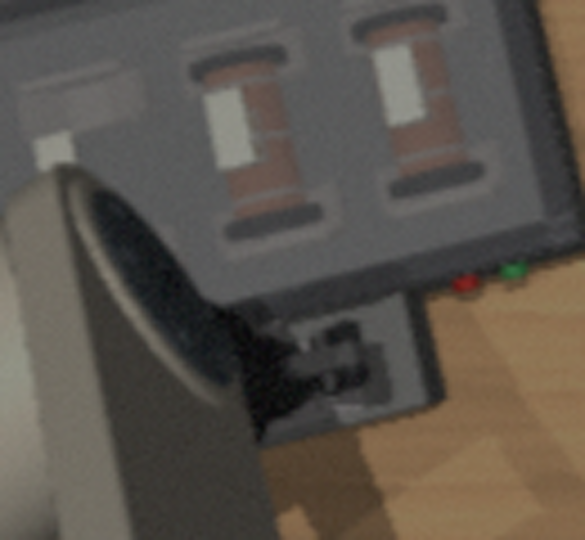

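View pics/l3.png

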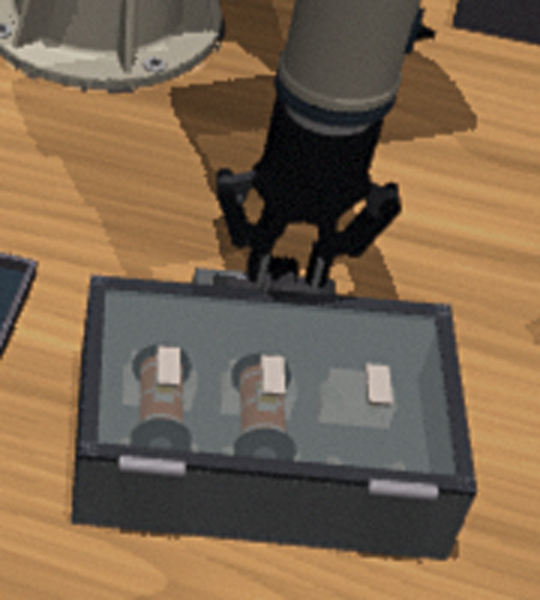

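Emit:
carry_out(delta_pos=[[0,0,0],[0,0,0],[0,0,0],[0,0,-0.02],[0,0,-0.045],[0,-0.02,-0.045],[0,-0.05,-0.045],[0,-0.05,-0.045]], rot=[[0,0,0],[0,0,0],[0,0,0],[0,0,0],[0,0,0],[0,0,0],[0,0,0],[0,0,0]], claw=0.06)

```text
clock: 6.58
eef_pos: [410.1, 216.0, 144.2]
tcp_rot: [3.141, 0.001, -2.898]
contact_force: [-0.2, 0.0, -0.2]
opening: 0.699
grasp_force: 0.0
```

Emit:
carry_out(delta_pos=[[0,0,0],[0,0,0],[0,0,0],[0,0,0],[0,0,0]], rot=[[0,0,0],[0,0,0],[0,0,0],[0,0,0],[0,0,0]], claw=0.0)

```text
clock: 7.2
eef_pos: [409.7, 216.7, 143.7]
tcp_rot: [3.142, -0.0, -2.896]
contact_force: [-0.0, 0.2, 0.4]
opening: -0.003
grasp_force: 0.0
```

```bash
python3 - <<'E'
from h import *
im=r.grab_frame("top"); crop("top",(130,270,260,360),6,"l4.png",im)
for n in("top",):
    for d in r.recognise("latch_thumb",n)[:2]:
        b=d["box"]; w=px2w(n,(b[0]+b[2])/2,(b[1]+b[3])/2,86); print(b,d["p"],w.round(1),np.array([[np.cos(BY),np.sin(BY)],[-np.sin(BY),np.cos(BY)]])@(w[:2]-BX))
go(*b2w(-114,-34),97,np.pi+BY)
E
```

```text
pos [409.7 216.6 143.8] yaw -2.896 q6 -1.33 t 7.3 F [ 0.7 -0.4 -0.2] | d mm [ 2.4 -2.4 46.8] rotz deg 0.0
```

View pics/l4.png

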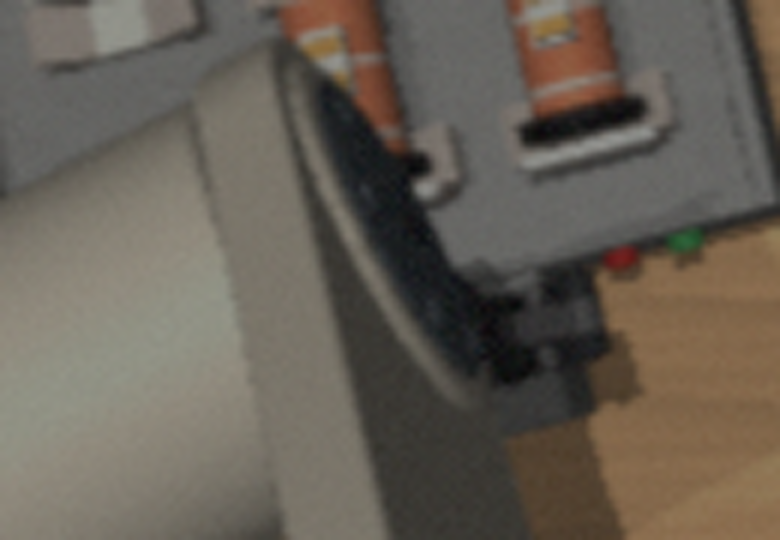

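```bash
python3 - <<'E'
from h import *
M={}
for n in("top","scene"):
    r.grab_frame(n); L=r.cut_out("basket",n)
    if L:
        m=L[0]["mask"].astype(np.uint8); m=cv2.morphologyEx(m,cv2.MORPH_OPEN,np.ones((2,2),np.uint8)); h=cv2.convexHull(cv2.findNonZero(m)); g=np.zeros_like(m); cv2.fillConvexPoly(g,h,1); M[n]=g.astype(np.float32)
for s in[{n:M[n]} for n in M]+[M]: print(list(s),*fit(BASK,s,[480,-357,-.1]))
print(b2w(0,-75),b2w(0,0),b2w(0,75))
go(*b2w(0,-75),150,np.pi+BY)
E
```

```text
['top'] [ 4.77467296e+02 -3.58864722e+02 -1.59229848e-01] 0.9734521508216858
['scene'] [ 4.83323797e+02 -3.53057228e+02 -1.77586671e-01] 0.930224597454071
['top', 'scene'] [ 4.78726601e+02 -3.57170587e+02 -1.47157825e-01] 0.9330915212631226
[528.59172436 201.53970063] [510.4 274.3] [492.20827564 347.06029937]
pos [409.8 216.5 143.8] yaw -2.896 q6 -1.33 t 7.5 F [-0.4 -0.2 -0.1] | d mm [-111.6  -43.4   -6.2] rotz deg 0.0
```

Emit:
carry_out(delta_pos=[[-0.028,-0.011,-0.003],[-0.056,-0.022,-0.006],[-0.084,-0.033,-0.006],[-0.1116,-0.0434,-0.006],[-0.1116,-0.0434,-0.006],[-0.1116,-0.0434,0.02],[-0.1116,-0.0434,0.045],[-0.1116,-0.0434,0.045]], rot=[[0,0,0],[0,0,0],[0,0,0],[0,0,0],[0,0,0],[0,0,0],[0,0,0],[0,0,0]], claw=0.05)

```text
clock: 8.5
eef_pos: [526.4, 201.0, 97.2]
tcp_rot: [-3.141, -0.004, -2.896]
contact_force: [-0.2, 0.0, -0.2]
opening: 0.587
grasp_force: 0.0
```

```bash
python3 - <<'E'
from h import *
crop("scene",(350,130,530,330),3,"l5.png")
go(*b2w(0,-75),51,np.pi+BY)
E
```

```text
pos [527.4 201.4  98.4] yaw -2.896 q6 -1.45 t 8.6 F [-0.1  0.3 -1. ] | d mm [-1.3 -0.1 47.4] rotz deg 0.0
```

Emit:
carry_out(delta_pos=[[-0.001,0,0.016],[-0.001,0,0.032],[-0.001,0,0.047],[-0.001,0,0.047]], rot=[[0,0,0],[0,0,0],[0,0,0],[0,0,0]])

```text
clock: 9.05
eef_pos: [529.1, 201.7, 50.4]
tcp_rot: [-3.141, -0.001, -2.896]
contact_force: [0.5, 0.9, 0.3]
opening: 0.586
grasp_force: 0.0
```

Emit:
carry_out(delta_pos=[[0,0,0],[0,0,0],[0,0,0],[0,0,-0.01],[0,0,-0.03],[0,0,-0.06],[0,0,-0.1],[0,0,-0.14]], rot=[[0,0,0],[0,0,0],[0,0,0],[0,0,0],[0,0,0],[0,0,0],[0,0,0],[0,0,0]], claw=0.015, grip_force=60)

```text
clock: 10.05
eef_pos: [529.2, 201.9, 193.3]
tcp_rot: [3.141, -0.0, -2.896]
contact_force: [0.4, 0.2, -2.0]
opening: 0.357
grasp_force: 43.9
```

```bash
python3 - <<'E'
from h import *
def k2w(x,y,b=(478,-358,-.155)): return np.array([b[0]+np.cos(b[2])*x-np.sin(b[2])*y,b[1]+np.sin(b[2])*x+np.cos(b[2])*y])
for s in(45,-45): print(k2w(s,0))
go(*k2w(45,0),190,np.pi/2-.155)
E
```

```text
[ 522.46051888 -364.94710447]
[ 433.53948112 -351.05289553]
pos [529.2 201.9 193.3] yaw -2.896 q6 -1.45 t 10.1 F [ 0.4  0.2 -2. ] | d mm [ 144.2 -548.2    3.2] rotz deg 112.9
```

Emit:
carry_out(delta_pos=[[0.009,-0.034,0],[0.018,-0.068,0],[0.027,-0.103,0],[0.036,-0.137,0],[0.045,-0.171,0],[0.054,-0.206,0],[0.063,-0.24,0],[0.0721,-0.2741,0]], rot=[[0,0,7],[0,0,14],[0,0,21],[0,0,28],[0,0,35],[0,0,42],[0,0,49],[0,0,56.4]])

```text
clock: 11.05
eef_pos: [526.0, -82.6, 192.3]
tcp_rot: [3.141, 0.0, 2.398]
contact_force: [0.0, 0.6, -2.0]
opening: 0.355
grasp_force: 61.9
```

Emit:
carry_out(delta_pos=[[-0.027,-0.03,0],[-0.054,-0.06,0],[-0.081,-0.091,0],[-0.108,-0.121,0],[-0.135,-0.151,0],[-0.162,-0.181,0],[-0.1886,-0.2116,0],[-0.1886,-0.2116,0]], rot=[[0,0,8],[0,0,16],[0,0,24],[0,0,32],[0,0,40],[0,0,48],[0,0,56.4],[0,0,56.4]])

```text
clock: 12.05
eef_pos: [522.8, -367.5, 192.1]
tcp_rot: [3.141, 0.001, 1.414]
contact_force: [-0.2, 0.9, -1.6]
opening: 0.353
grasp_force: 61.9
```

```bash
cat >> h.py <<'E'
def k2w(x,y,b=(478,-358,-.155)): return np.array([b[0]+np.cos(b[2])*x-np.sin(b[2])*y,b[1]+np.sin(b[2])*x+np.cos(b[2])*y])
def basket():
    M={}
    for n in("top","scene"):
        r.grab_frame(n); L=r.cut_out("basket",n)
        if L:
            m=L[0]["mask"].astype(np.uint8); h=cv2.convexHull(cv2.findNonZero(cv2.morphologyEx(m,cv2.MORPH_OPEN,np.ones((2,2),np.uint8)))); g=np.zeros_like(m); cv2.fillConvexPoly(g,h,1); M[n]=g.astype(np.float32)
    for s in[{n:M[n]} for n in M]+[M]:
        q,v=fit(BASK,s,[480,-357,-.15]); print(list(s),q.round(3),round(v,3))
E
python3 - <<'E'
from h import *
basket()
go(*k2w(45,0),38,np.pi/2-.155)
E
```

```text
['top'] [ 4.77147e+02 -3.57923e+02 -1.54000e-01] 0.93
['scene'] [ 4.80e+02 -3.57e+02 -1.50e-01] 0.0
['top', 'scene'] [ 4.77147e+02 -3.57923e+02 -1.54000e-01] 0.465
pos [ 522.9 -364.   191.8] yaw 1.42 q6 -0.46 t 12.2 F [ 0.4 -0.2 -2.4] | d mm [ -1.1  -0.3 153.8] rotz deg 0.2
```

Emit:
carry_out(delta_pos=[[-0.001,0,0.03],[-0.001,0,0.06],[-0.001,0,0.09],[-0.001,0,0.12],[-0.001,0,0.14],[-0.001,0,0.153],[-0.001,0,0.153]], rot=[[0,0,0],[0,0,0],[0,0,0],[0,0,0],[0,0,0],[0,0,0],[0,0,0]])

```text
clock: 13.12
eef_pos: [522.4, -365.5, 38.2]
tcp_rot: [-3.14, -0.001, 1.419]
contact_force: [-1.4, -0.1, -2.2]
opening: 0.355
grasp_force: 61.9
```

Emit:
carry_out(delta_pos=[[0,0,0],[0,0,0],[0,0,0],[0,0,-0.02],[0,0,-0.06],[0,0,-0.1],[0,0,-0.15],[0,0,-0.15]], rot=[[0,0,0],[0,0,0],[0,0,0],[0,0,0],[0,0,0],[0,0,0],[0,0,0],[0,0,0]], claw=0.05)

```text
clock: 14.12
eef_pos: [526.0, -368.1, 196.0]
tcp_rot: [3.131, 0.005, 1.418]
contact_force: [0.0, -0.1, 0.2]
opening: 0.585
grasp_force: 0.0
```

```bash
python3 - <<'E'
from h import *
go(*b2w(0,0),190,np.pi+BY)
E
```

```text
pos [ 526.  -368.1  196. ] yaw 1.418 q6 -0.46 t 14.1 F [ 0.  -0.1  0.2] | d mm [ 632.6 -113.1    1.6] rotz deg -112.8
```

Emit:
carry_out(delta_pos=[[0.04,-0.007,0],[0.079,-0.014,0],[0.119,-0.021,0],[0.158,-0.028,0],[0.198,-0.035,0],[0.237,-0.042,0],[0.277,-0.049,0],[0.3163,-0.0565,0]], rot=[[0,0,-7],[0,0,-14],[0,0,-21],[0,0,-28],[0,0,-35],[0,0,-42],[0,0,-49],[0,0,-56.4]])

```text
clock: 15.12
eef_pos: [515.5, -43.5, 189.8]
tcp_rot: [3.14, 0.002, 2.407]
contact_force: [-0.2, -1.0, -0.2]
opening: 0.584
grasp_force: 0.0
```

Emit:
carry_out(delta_pos=[[0.032,0.033,0],[0.063,0.066,0],[0.095,0.099,0],[0.127,0.133,0],[0.159,0.166,0],[0.19,0.199,0],[0.2221,0.2322,0],[0.2221,0.2322,0]], rot=[[0,0,-8],[0,0,-16],[0,0,-24],[0,0,-32],[0,0,-40],[0,0,-48],[0,0,-56.4],[0,0,-56.4]])

```text
clock: 16.12
eef_pos: [507.6, 279.4, 189.7]
tcp_rot: [3.14, 0.002, -2.892]
contact_force: [0.7, -0.4, -0.2]
opening: 0.586
grasp_force: 0.0
```

```bash
python3 - <<'E'
from h import *
r.grab_frame("scene")
go(*b2w(0,0),51,np.pi+BY)
E
```

```text
pos [507.4 277.6 189.4] yaw -2.895 q6 -1.32 t 16.2 F [-0.   0.2 -0.5] | d mm [ -1.9  -4.  138.4] rotz deg 0.1
```

Emit:
carry_out(delta_pos=[[-0.002,-0.004,0.03],[-0.002,-0.004,0.06],[-0.002,-0.004,0.09],[-0.002,-0.004,0.115],[-0.002,-0.004,0.13],[-0.002,-0.004,0.138],[-0.002,-0.004,0.138]], rot=[[0,0,0],[0,0,0],[0,0,0],[0,0,0],[0,0,0],[0,0,0],[0,0,0]])

```text
clock: 17.05
eef_pos: [510.4, 272.7, 50.9]
tcp_rot: [-3.142, -0.0, -2.897]
contact_force: [0.3, -0.6, 0.0]
opening: 0.587
grasp_force: 0.0
```

Emit:
carry_out(delta_pos=[[0,0,0],[0,0,0],[0,0,0],[0,0,-0.01],[0,0,-0.03],[0,0,-0.06],[0,0,-0.1],[0,0,-0.14]], rot=[[0,0,0],[0,0,0],[0,0,0],[0,0,0],[0,0,0],[0,0,0],[0,0,0],[0,0,0]], claw=0.015)

```text
clock: 18.05
eef_pos: [509.9, 273.0, 192.4]
tcp_rot: [3.142, -0.0, -2.896]
contact_force: [-0.0, 0.5, -1.2]
opening: 0.356
grasp_force: 59.5
```

```bash
python3 - <<'E'
from h import *
basket()
go(*k2w(-45,0),190,np.pi/2-.155)
E
```

```text
['top'] [ 4.83663e+02 -3.59966e+02 -1.41000e-01] 0.96
['scene'] [ 4.87156e+02 -3.53899e+02 -1.63000e-01] 0.931
['top', 'scene'] [ 4.85537e+02 -3.60011e+02 -1.45000e-01] 0.936
pos [510.4 273.1 191.6] yaw -2.896 q6 -1.33 t 18.2 F [ 0.4  0.1 -1.9] | d mm [ 226.2 -586.8    1. ] rotz deg 112.9
```

Emit:
carry_out(delta_pos=[[0.014,-0.037,0],[0.028,-0.074,0],[0.041,-0.11,0],[0.055,-0.147,0],[0.069,-0.184,0],[0.083,-0.221,0],[0.097,-0.258,0],[0.1103,-0.2946,0]], rot=[[0,0,7],[0,0,14],[0,0,21],[0,0,28],[0,0,35],[0,0,42],[0,0,49],[0,0,56.4]])

```text
clock: 19.25
eef_pos: [473.4, -40.7, 189.4]
tcp_rot: [-3.14, -0.002, 2.399]
contact_force: [1.1, -0.4, -2.1]
opening: 0.359
grasp_force: 59.8
```

Emit:
carry_out(delta_pos=[[-0.026,-0.036,0],[-0.053,-0.073,0],[-0.079,-0.109,0],[-0.105,-0.146,0],[-0.132,-0.182,0],[-0.158,-0.218,0],[-0.1843,-0.2549,0],[-0.1843,-0.2549,0]], rot=[[0,0,8],[0,0,16],[0,0,24],[0,0,32],[0,0,40],[0,0,48],[0,0,56.4],[0,0,56.4]])

```text
clock: 20.25
eef_pos: [438.2, -354.2, 189.1]
tcp_rot: [-3.14, -0.001, 1.414]
contact_force: [-1.2, 1.0, -1.5]
opening: 0.356
grasp_force: 59.7
```

```bash
python3 - <<'E'
from h import *
crop("top",(420,210,560,370),3.6,"k1.png")
go(440,-352,38,np.pi/2-.15)
E
```

```text
pos [ 438.2 -352.4  189.1] yaw 1.417 q6 -0.53 t 20.3 F [-1.   0.5 -1.7] | d mm [  0.5   2.1 151.1] rotz deg -0.2
```

View pics/k1.png

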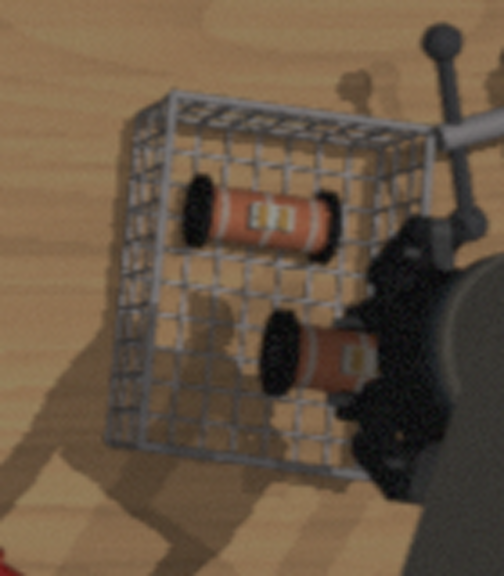

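Emit:
carry_out(delta_pos=[[0,0.002,0.03],[0,0.002,0.06],[0,0.002,0.09],[0,0.002,0.12],[0,0.002,0.14],[0,0.002,0.151],[0,0.002,0.151]], rot=[[0,0,0],[0,0,0],[0,0,0],[0,0,0],[0,0,0],[0,0,0],[0,0,0]])

```text
clock: 21.18
eef_pos: [441.1, -351.4, 39.1]
tcp_rot: [-3.14, -0.001, 1.419]
contact_force: [0.3, 0.5, -1.1]
opening: 0.356
grasp_force: 61.3
```

Emit:
carry_out(delta_pos=[[0,0,0],[0,0,0],[0,0,0],[0,0,-0.02],[0,0,-0.06],[0,0,-0.1],[0,0,-0.15],[0,0,-0.15]], rot=[[0,0,0],[0,0,0],[0,0,0],[0,0,0],[0,0,0],[0,0,0],[0,0,0],[0,0,0]], claw=0.05)

```text
clock: 22.18
eef_pos: [443.2, -354.0, 194.7]
tcp_rot: [3.135, 0.004, 1.418]
contact_force: [-0.8, -0.3, 0.8]
opening: 0.586
grasp_force: 0.0
```

```bash
python3 - <<'E'
s=open("h.py").read()
i=s.index("def coilfit"); s=s[:i]+'''
def stripepts():
    t=np.linspace(0,2*np.pi,72,endpoint=False)
    P=np.array([[x,-16.2*np.sin(a),16.2*np.cos(a)] for x in(-1,0,1) for a in t if min(a,2*np.pi-a)>.45]); N=P*[0,1,1]/16.2
    return P,N
SP,SN=stripepts()
def vispts(n,p,z,phi,P,N):
    R=(Ro.from_euler("z",p[2])*Ro.from_euler("x",phi)).as_matrix(); t=np.array([p[0],p[1],z])
    c=(CI(n)["pose"][:3,3]-t)@R; d=c-P; d/=np.linalg.norm(d,axis=1)[:,None]
    vis=(d*N).sum(1)>0.05
    for s in np.arange(.7,60,1.2):
        q=P+d*s; rr=np.hypot(q[:,1],q[:,2]); ax=abs(q[:,0])
        vis&=~(((rr<15.8)&(ax<34))|((rr<22)&(ax>34)&(ax<40))|((ax<11.9)&(abs(q[:,1])<6.9)&(q[:,2]>14)&(q[:,2]<20.9)))
    return w2px(n,P[vis]@R.T+t)
def blkmask(n,p,z,phi):
    m=np.zeros((480*3,640*3),np.float32)
    for P,N in((BP,BN),(SP,SN)):
        for a,b in np.floor((vispts(n,p,z,phi,P,N)+.5)*3).astype(int): m[b-1:b+2,a-1:a+2]=1
    return cv2.resize(m,(640,480),interpolation=cv2.INTER_AREA)
def coilfit(ims,guess,z):
    M={}
    for n,im in ims.items():
        m=cv2.morphologyEx(((copper(im)>0)).astype(np.uint8),cv2.MORPH_CLOSE,np.ones((5,5),np.uint8))
        g=ren(n,[cyl(-44,44,30)],Ro.from_euler("z",guess[2]).as_matrix(),np.array([guess[0],guess[1],z]))>0
        M[n]=(m*g).astype(np.float32)
    p,s=fit([cyl(-34,34,16)],M,guess,z)
    best=[]
    W={}
    for n,im in ims.items():
        g=ren(n,[cyl(-13,13,23)],Ro.from_euler("z",p[2]).as_matrix(),np.array([p[0],p[1],z]))>0
        h=cv2.cvtColor(im,cv2.COLOR_BGR2HSV).astype(float)
        W[n]=np.clip((110-h[...,1])/60,0,1)*np.clip((h[...,2]-70)/60,0,1)*g
    for a in range(-180,180,3):
        sc=[(np.minimum(W[n],b).sum()+3)/(np.maximum(W[n],b).sum()+3) for n in ims for b in[blkmask(n,p,z,np.deg2rad(a))]]
        best.append((round(float(sum(sc))/len(sc),3),a,np.round(sc,2).tolist()))
    best.sort(reverse=True,key=lambda x:x[0]); return p,s,best[:4]
'''
s+="\ndef grab2(): return {n:r.grab_frame(n) for n in('top','scene')}\n"
open("h.py","w").write(s)
E
python3 - <<'E'
from h import *
ims=grab2()
for g in([608,5,1.83],[634,-126,1.63],[474,-133,1.575]):
    p,s,b=coilfit(ims,g,25); print(p.round(3),round(s,3),b)
go(474,-133,150,0)
E
```

```text
[608.262   5.42    1.818] 0.925 [(0.61, 159, [0.5, 0.72]), (0.61, 162, [0.49, 0.73]), (0.602, 156, [0.49, 0.72]), (0.601, 165, [0.49, 0.72])]
[ 633.981 -126.546    1.657] 0.817 [(0.372, -132, [0.5, 0.24]), (0.371, -135, [0.5, 0.24]), (0.371, -129, [0.5, 0.24]), (0.369, -138, [0.5, 0.23])]
[ 473.966 -132.939    1.576] 0.775 [(0.462, 96, [0.57, 0.35]), (0.456, 93, [0.56, 0.35]), (0.456, 99, [0.57, 0.34]), (0.445, 81, [0.53, 0.36])]Traceback (most recent call last):
  File "<stdin>", line 5, in <module>
NameError: name 'go' is not defined. Did you mean: 'Ro'?
```

```bash
cat >> h.py <<'E'
def go(x,y,z,yaw=None):
    s=r.sense(); R=Ro.from_euler("xyz",s["tcp_rot"]); d=R.inv().apply(np.array([x,y,z])-s["eef_pos"])
    cy=s["tcp_rot"][2]; yaw=cy if yaw is None else yaw
    dy=(yaw-cy+np.pi)%(2*np.pi)-np.pi
    print("pos",s["eef_pos"].round(1),"yaw",cy.round(3),"q6",s["qpos"][5].round(2),"t",round(s["clock"],1),"F",s["contact_force"].round(1),"| d mm",d.round(1),"rotz deg",round(-np.degrees(dy),1))
BX=np.array([510.4,274.3]);BY=.245
def b2w(x,y): return BX+np.array([np.cos(BY)*x-np.sin(BY)*y,np.sin(BY)*x+np.cos(BY)*y])
E

```

Emit:
carry_out(delta_pos=[[0.032,0,0.013],[0.063,0.001,0.025],[0.095,0.002,0.038],[0.127,0.002,0.051],[0.158,0.003,0.064],[0.19,0.003,0.076],[0.2215,0.0034,0.089],[0.2215,0.0034,0.089]], rot=[[0,0,-2],[0,0,-4],[0,0,-6],[0,0,-8],[0,0,-9],[0,0,-9],[0,0,-9],[0,0,-9]], claw=0.052)

```text
clock: 23.28
eef_pos: [476.6, -132.0, 98.8]
tcp_rot: [-3.137, -0.001, 1.578]
contact_force: [-1.0, -0.8, 0.7]
opening: 0.606
grasp_force: 0.0
```

```bash
python3 - <<'E'
from h import *
r.grab_frame("top")
go(476.5,-133,32,1.576)
E
```

```text
pos [ 477.2 -133.1   99.4] yaw 1.577 q6 -0.28 t 23.3 F [ 0.7 -0.7 -0.4] | d mm [ 0.1 -0.5 67.5] rotz deg 0.1
```

Emit:
carry_out(delta_pos=[[0,0,0.02],[0,0,0.04],[0,0,0.055],[0,0,0.067],[0,0,0.067]], rot=[[0,0,0],[0,0,0],[0,0,0],[0,0,0],[0,0,0]])

```text
clock: 23.95
eef_pos: [477.8, -134.2, 33.0]
tcp_rot: [-3.14, -0.0, 1.575]
contact_force: [0.9, 0.0, 0.3]
opening: 0.61
grasp_force: 0.0
```

Emit:
carry_out(delta_pos=[[0,-0.002,0],[0,-0.004,0],[0,-0.006,0],[0,-0.009,0],[0,-0.012,0],[0,-0.015,0],[0,-0.018,0],[0,-0.021,0]], rot=[[0,0,0],[0,0,0],[0,0,0],[0,0,0],[0,0,0],[0,0,0],[0,0,0],[0,0,0]])

```text
clock: 24.95
eef_pos: [457.1, -134.1, 33.7]
tcp_rot: [-3.141, -0.0, 1.575]
contact_force: [-0.3, -0.1, 0.2]
opening: 0.608
grasp_force: 0.1
```

Emit:
carry_out(delta_pos=[[0,-0.003,0],[0,-0.006,0],[0,-0.009,0],[0,-0.012,0],[0,-0.015,0],[0,-0.0175,0],[0,-0.0195,0],[0,-0.021,0]], rot=[[0,0,0],[0,0,0],[0,0,0],[0,0,0],[0,0,0],[0,0,0],[0,0,0],[0,0,0]])

```text
clock: 25.95
eef_pos: [436.3, -134.2, 33.8]
tcp_rot: [3.142, 0.0, 1.575]
contact_force: [0.1, -0.6, -0.8]
opening: 0.608
grasp_force: 0.0
```

Emit:
carry_out(delta_pos=[[0,0,0],[0,0,0],[0,0,0]], rot=[[0,0,0],[0,0,0],[0,0,0]])

```text
clock: 26.32
eef_pos: [436.5, -134.2, 33.8]
tcp_rot: [3.142, 0.0, 1.575]
contact_force: [-0.2, -0.1, 0.1]
opening: 0.608
grasp_force: 0.0
```

```bash
python3 - <<'E'
from h import *
ims=grab2()
crop("scene",(215,170,365,320),3,"c1.png",ims["scene"]); crop("top",(330,250,430,350),3,"c1t.png",ims["top"])
a=cv2.imread("pics/c1.png"); b=cv2.imread("pics/c1t.png"); b=cv2.copyMakeBorder(b,0,150,0,0,cv2.BORDER_CONSTANT); cv2.imwrite("pics/c1m.png",np.hstack([a,b]))
p,s,bb=coilfit({"scene":ims["scene"]},[440,-133,1.576],25); print(p.round(3),round(s,3),bb)
go(440,-133,32)
E
```

```text
[ 446.557 -137.141    1.572] 0.274 [(0.091, -162, [0.09]), (0.091, -159, [0.09]), (0.091, -147, [0.09]), (0.091, -144, [0.09])]
pos [ 436.4 -134.2   33.8] yaw 1.575 q6 -0.31 t 26.4 F [-0.2 -0.4  0.6] | d mm [1.2 3.6 1.8] rotz deg -0.0
```

View pics/c1m.png

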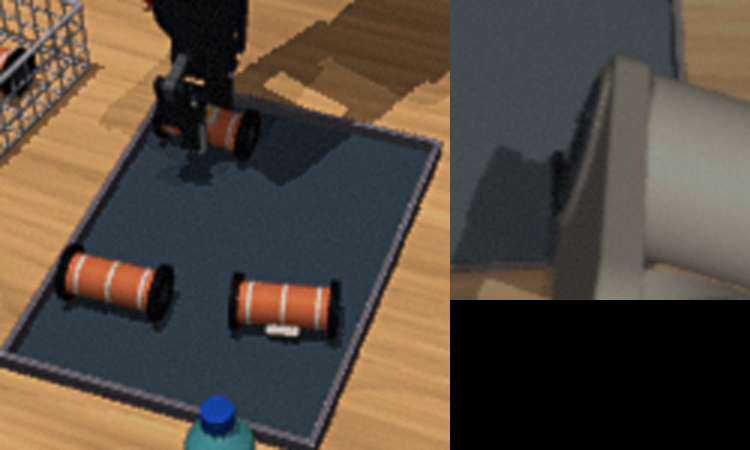

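Emit:
carry_out(delta_pos=[[0,0,-0.03],[0,0,-0.06],[0.04,0,-0.09],[0.09,0,-0.09],[0.14,0,-0.09],[0.18,0,-0.09],[0.18,0,-0.09]], rot=[[0,0,0],[0,0,0],[0,0,0],[0,0,0],[0,0,0],[0,0,0],[0,0,0]])

```text
clock: 27.3
eef_pos: [435.5, 47.8, 123.9]
tcp_rot: [3.141, -0.0, 1.579]
contact_force: [0.6, -0.7, 0.3]
opening: 0.607
grasp_force: 0.0
```

```bash
python3 - <<'E'
from h import *
ims=grab2()
for g in([440,-133,1.576],[608,5,1.83],[634,-126,1.63]):
  p,s,b=coilfit(ims,g,25); print(p.round(3),round(s,3),b[:3])
  for n in ims: 
    p,s,b=coilfit({n:ims[n]},p,25); print("   ",n,p.round(3),round(s,3),b[:2])
go(440,-133,32)
E
```

```text
[ 436.179 -132.875    1.594] 0.64 [(0.411, -15, [0.38, 0.44]), (0.41, -12, [0.4, 0.42]), (0.404, -9, [0.4, 0.41])]
    top [ 436.123 -132.298    1.592] 0.763 [(0.432, -12, [0.43]), (0.432, -9, [0.43])]
    scene [ 428.583 -145.658    1.375] 0.557 [(0.237, 3, [0.24]), (0.235, -3, [0.23])]
[608.285   5.42    1.818] 0.923 [(0.622, 162, [0.51, 0.74]), (0.62, 159, [0.52, 0.72]), (0.613, 156, [0.51, 0.72])]
    top [608.285   5.42    1.818] 0.928 [(0.515, -171, [0.52]), (0.515, 144, [0.52])]
    scene [608.028   4.341   1.844] 0.931 [(0.66, 159, [0.66]), (0.658, 156, [0.66])]
[ 633.981 -126.546    1.657] 0.817 [(0.374, -138, [0.51, 0.24]), (0.374, -132, [0.5, 0.25]), (0.373, -135, [0.5, 0.24])]
    top [ 634.197 -126.022    1.642] 0.917 [(0.554, -138, [0.55]), (0.552, -132, [0.55])]
    scene [ 633.694 -133.577    1.637] 0.77 [(0.114, 21, [0.11]), (0.114, 24, [0.11])]
pos [435.5  45.9 123.8] yaw 1.577 q6 0.1 t 27.4 F [ 0.8  0.3 -0.3] | d mm [-178.9    3.5   91.8] rotz deg -0.0
```

```bash
python3 - <<'E'
from h import *
ims=grab2()
im=cv2.cvtColor(ims["scene"],cv2.COLOR_BGR2HSV); 
for nm,(x,y,z) in dict(cop=(436,-133+18,41),copA=(608,5+18,41),wood=(436,-215,0),wood2=(300,-100,0)).items():
    u,v=w2px("scene",np.array([x,y,z])).round().astype(int); print(nm,u,v,im[v-2:v+3,u-2:u+3].reshape(-1,3).mean(0).round())
import h
h.copper=lambda im:((lambda q:((q[...,0]<14)|(q[...,0]>172))&(q[...,1]>135)&(q[...,2]>60))(cv2.cvtColor(im,cv2.COLOR_BGR2HSV))).astype(np.uint8)
for th in(130,):
  for g in([436,-133,1.58],[634,-126,1.63]):
    for s_ in(ims,{"top":ims["top"]},{"scene":ims["scene"]}):
      p,s,b=h.coilfit(s_,g,25); print(list(s_),p.round(3),round(s,3),b[:3])
cv2.imwrite("pics/raw_s.png",ims["scene"]);cv2.imwrite("pics/raw_t.png",ims["top"])
a=cv2.resize(ims["top"][265:330,345:425],None,fx=5,fy=5,interpolation=cv2.INTER_CUBIC)
b=cv2.resize(ims["scene"][190:250,245:325],None,fx=5,fy=5,interpolation=cv2.INTER_CUBIC)
c=np.zeros((325,800,3),np.uint8); c[:325,:400]=a; c[:300,400:]=b; cv2.imwrite("pics/c2.png",c)
E
```

```text
cop 291 205 [  9. 145. 165.]
copA 317 269 [  9. 173. 203.]
wood 256 207 [ 16. 130. 203.]
wood2 316 186 [ 16. 134. 191.]
['top', 'scene'] [ 435.641 -133.395    1.534] 0.647 [(0.384, -9, [0.39, 0.37]), (0.381, -12, [0.37, 0.39]), (0.379, -15, [0.35, 0.4])]
['top'] [ 434.776 -132.856    1.553] 0.565 [(0.423, -3, [0.42]), (0.407, -6, [0.41]), (0.4, -9, [0.4])]
['scene'] [ 435.456 -133.982    1.597] 0.731 [(0.408, -24, [0.41]), (0.406, -18, [0.41]), (0.406, -15, [0.41])]
['top', 'scene'] [ 633.595 -127.08     1.644] 0.828 [(0.321, -135, [0.46, 0.18]), (0.32, -141, [0.46, 0.18]), (0.319, -132, [0.45, 0.18])]
['top'] [ 633.721 -126.679    1.648] 0.824 [(0.496, -141, [0.5]), (0.496, -138, [0.5]), (0.491, -135, [0.49])]
['scene'] [ 634.146 -128.991    1.644] 0.829 [(0.118, 30, [0.12]), (0.116, 24, [0.12]), (0.116, 33, [0.12])]
```

View pics/c2.png

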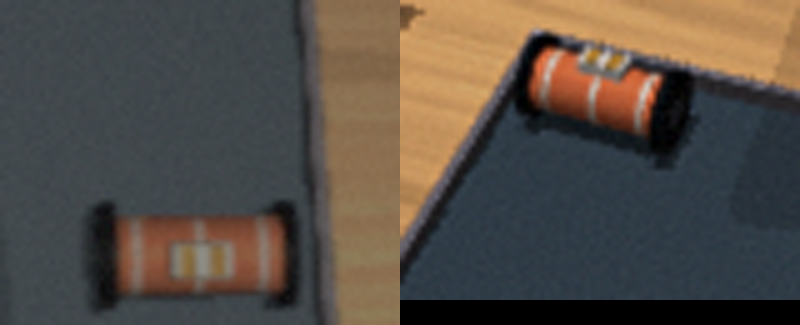

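```bash
cat >> h.py <<'E'
def copper(im):
    q=cv2.cvtColor(im,cv2.COLOR_BGR2HSV); return ((q[...,0]<14)&(q[...,1]>125)&(q[...,2]>60)).astype(np.uint8)
def topuv(n,p,z,phi):
    "projected centre of block top, and of flange axis"
    R=(Ro.from_euler("z",p[2])*Ro.from_euler("x",phi)).as_matrix(); return w2px(n,R@[0,0,21]+[p[0],p[1],z])
E
python3 - <<'E'
from h import *
import h
p=[435.8,-133,1.575]
for a in(-25,-20,-15,-10,-5,0,5): print(a,topuv("top",p,25,np.deg2rad(a)).round(1),topuv("scene",p,25,np.deg2rad(a)).round(1))
print(w2px("top",np.array([p[0],p[1],25.])).round(1),w2px("scene",np.array([p[0],p[1],25.])).round(1))
E
```

```text
-25 [386.2 319.8] [285.5 200.1]
-20 [386.2 318.9] [285.2 200.3]
-15 [386.3 318. ] [284.9 200.6]
-10 [386.3 317.2] [284.7 200.9]
-5 [386.2 316.2] [284.4 201.3]
0 [386.2 315.3] [284.1 201.7]
5 [386.2 314.4] [283.8 202.2]
[384.8 315.5] [284.5 207.8]
```

Emit:
carry_out(delta_pos=[[-0.045,0,0],[-0.09,0,0.0],[-0.135,0,0.0],[-0.179,0.001,0.0],[-0.179,0.001,0.03],[-0.179,0.001,0.06],[-0.179,0.001,0.08],[-0.179,0.001,0.093]], rot=[[0,0,0],[0,0,0],[0,0,0],[0,0,0],[0,0,0],[0,0,0],[0,0,0],[0,0,0]])

```text
clock: 28.5
eef_pos: [436.6, -134.1, 29.8]
tcp_rot: [-3.14, -0.0, 1.574]
contact_force: [-0.1, -0.4, 0.1]
opening: 0.608
grasp_force: 0.0
```

```bash
python3 - <<'E'
from h import *
go(437,-133,32,1.575)
E
```

```text
pos [ 436.6 -134.1   29.8] yaw 1.574 q6 -0.3 t 28.5 F [-0.1 -0.4  0.1] | d mm [ 1.1  0.4 -2.2] rotz deg -0.1
```

Emit:
carry_out(delta_pos=[[0.001,0,-0.002],[0.001,0,-0.002],[0.001,0,-0.002],[0.001,0,-0.002],[0.001,0,-0.002],[0.001,0,-0.03],[0.001,0,-0.07],[0.001,0,-0.12]], rot=[[0,0,0],[0,0,0],[0,0,0],[0,0,0],[0,0,0],[0,0,0],[0,0,0],[0,0,0]], claw=0.015, grip_force=60)

```text
clock: 29.5
eef_pos: [436.6, -131.9, 151.4]
tcp_rot: [-3.14, -0.001, 1.575]
contact_force: [0.7, 0.1, -2.3]
opening: 0.355
grasp_force: 59.7
```

Emit:
carry_out(delta_pos=[[0,0,-0.03],[0,0,-0.03]], rot=[[0,0,0],[0,0,0]])

```text
clock: 29.75
eef_pos: [438.7, -132.6, 182.8]
tcp_rot: [3.137, 0.001, 1.575]
contact_force: [-0.0, 0.2, -2.2]
opening: 0.356
grasp_force: 60.0
```

```bash
python3 - <<'E'
from h import *
import h
ims=grab2()
cv2.imwrite("pics/raw_s2.png",ims["scene"])
s=r.sense(); p=[s["eef_pos"][0],s["eef_pos"][1],1.575]; z=s["eef_pos"][2]-8
for a in(-20,-10,0,10): print(a,topuv("top",p,z,np.deg2rad(a)).round(1),topuv("scene",p,z,np.deg2rad(a)).round(1))
print(w2px("scene",np.array([p[0],p[1],z])))
go(*b2w(0,75),190,BY)
E
```

```text
-20 [397.1 317.2] [282.1 153.3]
-10 [397.1 315.2] [281.5 153.8]
0 [397.1 313.1] [280.8 154.6]
10 [397. 311.] [280.2 155.6]
[281.36746043 161.89787922]
pos [ 436.9 -132.   180.2] yaw 1.575 q6 -0.3 t 29.9 F [ 0.4  0.1 -3. ] | d mm [478.8  57.4  -9.8] rotz deg 76.2
```

Emit:
carry_out(delta_pos=[[0.04,0.005,-0.002],[0.08,0.01,-0.004],[0.12,0.014,-0.006],[0.16,0.019,-0.008],[0.2,0.024,-0.01],[0.2394,0.0287,-0.01]], rot=[[0,0,6],[0,0,13],[0,0,19],[0,0,25],[0,0,32],[0,0,38.1]])

```text
clock: 30.6
eef_pos: [464.0, 108.5, 189.0]
tcp_rot: [-3.14, 0.002, 0.907]
contact_force: [-0.5, -0.4, -2.6]
opening: 0.356
grasp_force: 60.0
```

Emit:
carry_out(delta_pos=[[0.035,-0.021,0],[0.07,-0.042,0],[0.105,-0.063,0],[0.14,-0.085,0],[0.173,-0.105,0],[0.2061,-0.1251,0],[0.2061,-0.1251,0]], rot=[[0,0,6],[0,0,13],[0,0,19],[0,0,25],[0,0,32],[0,0,38.1],[0,0,38.1]])

```text
clock: 31.48
eef_pos: [492.0, 348.6, 188.3]
tcp_rot: [3.141, 0.002, 0.247]
contact_force: [-1.1, -0.4, -2.4]
opening: 0.355
grasp_force: 60.0
```

```bash
python3 - <<'E'
from h import *
ims=grab2()
a=cv2.resize(ims["scene"][130:260,380:520],None,fx=3.3,fy=3.3,interpolation=cv2.INTER_CUBIC)
cv2.imwrite("pics/c3.png",a)
go(*b2w(0,75),110,BY)
E
```

```text
pos [491.5 346.2 188.6] yaw 0.247 q6 1.93 t 31.6 F [-0.5 -0.  -2.4] | d mm [ 1.2 -0.8 78.6] rotz deg 0.1
```

View pics/c3.png

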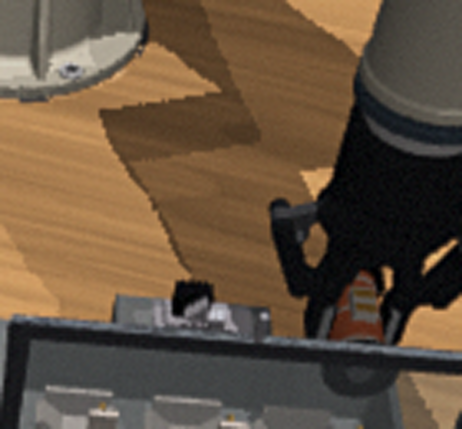

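Emit:
carry_out(delta_pos=[[0.001,-0.001,0.03],[0.001,-0.001,0.06],[0.001,-0.001,0.09],[0.001,-0.001,0.115],[0.001,-0.001,0.128],[0.001,-0.001,0.133],[0.001,-0.001,0.136],[0.001,-0.001,0.136]], rot=[[0,0,0],[0,0,0],[0,0,0],[0,0,0],[0,0,0],[0,0,0],[0,0,0],[0,0,0]])

```text
clock: 32.58
eef_pos: [493.7, 348.2, 55.3]
tcp_rot: [-3.141, -0.001, 0.245]
contact_force: [0.5, -0.8, -2.0]
opening: 0.356
grasp_force: 60.0
```

Emit:
carry_out(delta_pos=[[0,0,0.001],[0,0,0.002],[0,0,0.0035],[0,0,0.0035]], rot=[[0,0,0],[0,0,0],[0,0,0],[0,0,0]])

```text
clock: 33.08
eef_pos: [494.0, 347.9, 53.1]
tcp_rot: [3.141, -0.001, 0.246]
contact_force: [-2.3, -6.4, 15.6]
opening: 0.353
grasp_force: 61.8
```

Emit:
carry_out(delta_pos=[[0,0,0],[0,0,0],[0,0,0],[0,0,-0.01],[0,0,-0.04],[0,0,-0.08],[0,0,-0.12],[0,0,-0.14]], rot=[[0,0,0],[0,0,0],[0,0,0],[0,0,0],[0,0,0],[0,0,0],[0,0,0],[0,0,0]], claw=0.046)

```text
clock: 34.08
eef_pos: [494.0, 348.6, 194.2]
tcp_rot: [-3.14, -0.003, 0.245]
contact_force: [0.0, 0.5, -0.9]
opening: 0.537
grasp_force: 0.0
```

```bash
python3 - <<'E'
from h import *
go(*b2w(0,0),190,1.65)
R=np.deg2rad
for (x,y,yw,tx) in((634,-126.5,1.645,0),(608.3,5.2,1.82,0)): go(x,y,100,yw)
E
```

```text
pos [494.  348.6 194.2] yaw 0.245 q6 1.94 t 34.1 F [ 0.   0.5 -0.9] | d mm [-2.1 76.   4.1] rotz deg -80.5
pos [494.  348.6 194.2] yaw 0.245 q6 1.94 t 34.1 F [ 0.   0.5 -0.9] | d mm [ 20.1 494.9  93.7] rotz deg -80.2
pos [494.  348.6 194.2] yaw 0.245 q6 1.94 t 34.1 F [ 0.   0.5 -0.9] | d mm [ 27.2 360.9  93.9] rotz deg -90.2
```

Emit:
carry_out(delta_pos=[[0.003,0.036,0],[0.005,0.072,0],[0.008,0.108,0.005],[0.011,0.144,0.01],[0.0136,0.1805,0.02]], rot=[[0,0,-9],[0,0,-18],[0,0,-27],[0,0,-36],[0,0,-45.1]], claw=0.052)

```text
clock: 34.7
eef_pos: [550.9, 175.3, 171.9]
tcp_rot: [3.141, -0.001, 1.038]
contact_force: [0.6, -0.7, -0.4]
opening: 0.611
grasp_force: 0.0
```

Emit:
carry_out(delta_pos=[[-0.024,0.027,0.015],[-0.047,0.055,0.03],[-0.071,0.082,0.045],[-0.095,0.11,0.06],[-0.1181,0.137,0.074],[-0.1181,0.137,0.074],[-0.1181,0.137,0.074]], rot=[[0,0,-9],[0,0,-18],[0,0,-27],[0,0,-36],[0,0,-45.1],[0,0,-45.1],[0,0,-45.1]])

```text
clock: 35.58
eef_pos: [607.3, 4.9, 97.6]
tcp_rot: [-3.142, -0.0, 1.817]
contact_force: [0.4, 0.1, 0.3]
opening: 0.61
grasp_force: 0.0
```

```bash
python3 - <<'E'
from h import *
go(608.3,5.2,33,1.82)
E
```

```text
pos [607.3   4.9  97.6] yaw 1.817 q6 -0.24 t 35.6 F [0.4 0.1 0.3] | d mm [ 0.   1.  64.6] rotz deg -0.2
```

Emit:
carry_out(delta_pos=[[0,0.001,0.02],[0,0.001,0.04],[0,0.001,0.055],[0,0.001,0.064],[0,0.001,0.064]], rot=[[0,0,0],[0,0,0],[0,0,0],[0,0,0],[0,0,0]])

```text
clock: 36.2
eef_pos: [607.9, 4.9, 32.3]
tcp_rot: [-3.14, -0.0, 1.82]
contact_force: [-0.1, -0.2, -0.1]
opening: 0.608
grasp_force: 0.0
```

Emit:
carry_out(delta_pos=[[0,-0.002,0],[0,-0.004,0],[0,-0.006,0],[0,-0.009,0],[0,-0.012,0],[0,-0.015,0],[0,-0.018,0],[0,-0.021,0]], rot=[[0,0,0],[0,0,0],[0,0,0],[0,0,0],[0,0,0],[0,0,0],[0,0,0],[0,0,0]])

```text
clock: 37.2
eef_pos: [588.0, -0.3, 33.3]
tcp_rot: [3.141, 0.0, 1.82]
contact_force: [2.5, 1.0, 1.5]
opening: 0.608
grasp_force: 1.0
```

Emit:
carry_out(delta_pos=[[0,-0.003,0],[0,-0.006,0],[0,-0.009,0],[0,-0.012,0],[0,-0.015,0],[0,-0.018,0],[0,-0.021,0],[0,-0.024,0]], rot=[[0,0,0],[0,0,0],[0,0,0],[0,0,0],[0,0,0],[0,0,0],[0,0,0],[0,0,0]])

```text
clock: 38.2
eef_pos: [564.6, -6.3, 33.3]
tcp_rot: [-3.142, -0.0, 1.82]
contact_force: [1.7, 0.5, 1.5]
opening: 0.611
grasp_force: 1.0
```

Emit:
carry_out(delta_pos=[[0,-0.003,0],[0,-0.006,0],[0,-0.009,0],[0,-0.011,0],[0,-0.013,0],[0,-0.013,0],[0,-0.013,0],[0,-0.013,0]], rot=[[0,0,0],[0,0,0],[0,0,0],[0,0,0],[0,0,0],[0,0,0],[0,0,0],[0,0,0]])

```text
clock: 39.2
eef_pos: [552.0, -9.4, 33.2]
tcp_rot: [-3.141, -0.0, 1.82]
contact_force: [0.2, -0.3, 0.3]
opening: 0.611
grasp_force: 0.4
```

Emit:
carry_out(delta_pos=[[0,0,-0.03],[0,0,-0.06],[0.04,0,-0.09],[0.09,0,-0.09],[0.14,0,-0.09],[0.18,0,-0.09],[0.18,0,-0.09]], rot=[[0,0,0],[0,0,0],[0,0,0],[0,0,0],[0,0,0],[0,0,0],[0,0,0]])

```text
clock: 40.08
eef_pos: [506.8, 167.0, 123.1]
tcp_rot: [-3.141, -0.0, 1.823]
contact_force: [0.0, -0.1, 0.4]
opening: 0.609
grasp_force: 0.0
```

```bash
cat >> h.py <<'E'
def copfit(ims,guess,z):
    M={}
    for n,im in ims.items():
        m=cv2.morphologyEx(copper(im),cv2.MORPH_CLOSE,np.ones((5,5),np.uint8))
        g=ren(n,[cyl(-44,44,27)],Ro.from_euler("z",guess[2]).as_matrix(),np.array([guess[0],guess[1],z]))>0
        M[n]=(m*g).astype(np.float32)
    return fit([cyl(-34,34,16)],M,guess,z)
def dump(ims,p,z,f=None):
    """axis-aligned profile: rows v across the coil; prints non-copper (block) centre along the roll direction per camera, vs predicted for phi"""
    for n,im in ims.items():
        h=cv2.cvtColor(im,cv2.COLOR_BGR2HSV).astype(float); pts={}
        R=Ro.from_euler("z",p[2]).as_matrix()
        # sum 'not copper hue' (block white / brass) in region |axis|<14, minus stripe |axis|<2 excluded
        res=[]
        for a in np.deg2rad(np.arange(-90,91,5)):
            # mean of brightness/saturation signature at two lateral strips of block top
            q=np.array([[x,y,21] for x in(-10,-8,-6,-4,4,6,8,10) for y in(-5,-2.5,0,2.5,5)],float)
            Ra=(Ro.from_euler("z",p[2])*Ro.from_euler("x",a)).as_matrix(); uv=w2px(n,q@Ra.T+[p[0],p[1],z]).astype(np.float32)
            S=cv2.remap(h.astype(np.float32),uv[None,:,0].copy(),uv[None,:,1].copy(),cv2.INTER_LINEAR)[0]
            res.append((float((S[:,1]*(S[:,0]<14)).mean()),round(np.degrees(a))))
        res.sort(); print(n,[(round(v),a) for v,a in res[:5]])
E
python3 - <<'E'
from h import *
ims=grab2()
for s_ in(ims,{"top":ims["top"]},{"scene":ims["scene"]}):
    p,s=copfit(s_,[549,-10,1.82],25); print(list(s_),p.round(3),round(s,3)); dump(s_,p,25)
    if len(s_)==2: print([x for x in coilfit(ims,p,25)[2]])
# check the loaded coil
q=b2w(0,75); p,s=copfit({"top":ims["top"]},[q[0],q[1],BY],44); print("st2",p.round(3),round(s,3)); dump({"top":ims["top"]},[q[0],q[1],BY],44)
a=cv2.resize(ims["top"][250:340,100:250],None,fx=2.6,fy=2.6,interpolation=cv2.INTER_CUBIC)
P=np.zeros((500,800,3),np.uint8); P[:234,:390]=a
u=w2px("top",np.array([549,-10,25])).astype(int); a=cv2.resize(ims["top"][u[1]-35:u[1]+35,u[0]-40:u[0]+40],None,fx=5,fy=5,interpolation=cv2.INTER_CUBIC); P[:350,400:800]=a
u=w2px("scene",np.array([549,-10,25])).astype(int); a=cv2.resize(ims["scene"][u[1]-30:u[1]+30,u[0]-40:u[0]+40],None,fx=4.4,fy=4.4,interpolation=cv2.INTER_CUBIC); P[236:500,:352]=a
cv2.imwrite("pics/a1.png",P)
go(549,-10,32)
E
```

```text
['top', 'scene'] [535.448 -13.09    1.885] 0.788
top [(0, -90), (0, -85), (0, -80), (0, -75), (0, 50)]
scene [(0, -70), (0, -65), (0, -60), (0, -55), (0, -50)]
[(0.592, 81, [0.71, 0.48]), (0.569, 78, [0.65, 0.49]), (0.568, 84, [0.69, 0.45]), (0.559, 75, [0.63, 0.49])]
['top'] [535.31  -12.582   1.887] 0.813
top [(0, -90), (0, -85), (0, -80), (0, 50), (0, 55)]
['scene'] [534.309 -14.014   1.834] 0.785
scene [(0, -75), (0, -70), (0, -65), (0, -60), (0, -55)]
st2 [4.92208e+02 3.47060e+02 2.45000e-01] 0.0
top [(0, -90), (0, -85), (0, -80), (0, -75), (0, -70)]
pos [507.5 164.9 123.1] yaw 1.821 q6 0.06 t 40.2 F [ 0.1 -0.6 -0.5] | d mm [-179.7   -3.    91.1] rotz deg -0.0
```

Emit:
carry_out(delta_pos=[[-0.025,0.003,0],[-0.05,0.007,0],[-0.075,0.01,0],[-0.1,0.013,0],[-0.125,0.017,0],[-0.15,0.02,0.01],[-0.1772,0.0235,0.023],[-0.1772,0.0235,0.023]], rot=[[0,0,10.6],[0,0,21],[0,0,32],[0,0,43],[0,0,54],[0,0,64],[0,0,75],[0,0,85]], claw=0.06)

```text
clock: 41.18
eef_pos: [574.0, -4.2, 99.2]
tcp_rot: [-3.141, 0.002, 0.327]
contact_force: [-0.6, -0.1, 0.8]
opening: 0.701
grasp_force: 0.0
```

```bash
python3 - <<'E'
from h import *
r.grab_frame("top")
go(574.2,-.9,32,.30)
E
```

```text
pos [573.9  -3.5  99.5] yaw 0.318 q6 1.24 t 41.2 F [-0.1 -0.3  0.1] | d mm [ 1.2 -2.3 67.5] rotz deg 1.0
```

Emit:
carry_out(delta_pos=[[0,-0.002,0.02],[0,-0.002,0.04],[0,-0.002,0.055],[0,-0.002,0.067],[0,-0.002,0.067],[-0.003,-0.002,0.067],[-0.005,-0.002,0.067],[-0.007,-0.002,0.067]], rot=[[0,0,1],[0,0,1],[0,0,1],[0,0,1],[0,0,1],[0,0,1],[0,0,1],[0,0,1]])

```text
clock: 42.22
eef_pos: [567.1, -1.4, 33.8]
tcp_rot: [3.141, -0.001, 0.319]
contact_force: [-0.4, -0.9, -0.6]
opening: 0.7
grasp_force: 0.0
```

Emit:
carry_out(delta_pos=[[-0.002,0,0],[-0.004,0,0],[-0.0065,0,0],[-0.009,0,0],[-0.0115,0,0],[-0.014,0,0],[-0.0165,0,0],[-0.019,0,0]], rot=[[0,0,0],[0,0,0],[0,0,0],[0,0,0],[0,0,0],[0,0,0],[0,0,0],[0,0,0]])

```text
clock: 43.22
eef_pos: [548.8, -7.4, 33.3]
tcp_rot: [-3.142, 0.0, 0.319]
contact_force: [0.2, -0.4, 1.0]
opening: 0.703
grasp_force: 0.1
```

Emit:
carry_out(delta_pos=[[-0.0025,0,0],[-0.005,0,0],[-0.0065,0,0],[-0.008,0,0],[-0.009,0,0],[-0.01,0,0],[-0.01,0,0],[-0.01,0,0]], rot=[[0,0,0],[0,0,0],[0,0,0],[0,0,0],[0,0,0],[0,0,0],[0,0,0],[0,0,0]])

```text
clock: 44.22
eef_pos: [539.5, -10.4, 33.3]
tcp_rot: [3.142, 0.0, 0.319]
contact_force: [0.1, 0.3, -0.2]
opening: 0.704
grasp_force: 0.0
```

Emit:
carry_out(delta_pos=[[0,0,-0.03],[0,0,-0.06],[0.0,0.03,-0.09],[0.0,-0.05,-0.09],[0,-0.1,-0.09],[0,-0.15,-0.09],[0,-0.18,-0.09],[0,-0.18,-0.09]], rot=[[0,0,0],[0,0,0],[0,0,0],[0,0,0],[0,0,0],[0,0,0],[0,0,0],[0,0,0]])

```text
clock: 45.22
eef_pos: [482.5, 162.2, 123.3]
tcp_rot: [-3.141, 0.0, 0.322]
contact_force: [0.3, 0.3, 0.4]
opening: 0.701
grasp_force: 0.0
```

```bash
python3 - <<'E'
from h import *
ims=grab2()
for s_ in(ims,{"top":ims["top"]},{"scene":ims["scene"]}):
    p,s=copfit(s_,[507,-22,1.87],25); print(list(s_),p.round(3),round(s,3), coilfit(s_,p,25)[2][:3])
P=np.zeros((600,800,3),np.uint8)
u=w2px("top",b2w(0,75).tolist()+[44]).astype(int); P[:280,:320]=cv2.resize(ims["top"][u[1]-35:u[1]+35,u[0]-40:u[0]+40],(320,280),interpolation=cv2.INTER_CUBIC)
for n,o in(("top",(0,400)),("scene",(300,0))):
    u=w2px(n,np.array([507,-22,25])).round().astype(int); P[o[0]:o[0]+300,o[1]:o[1]+400]=cv2.resize(ims[n][u[1]-30:u[1]+30,u[0]-40:u[0]+40],(400,300),interpolation=cv2.INTER_CUBIC); print(n,"crop origin",u-[40,30],"x5")
cv2.imwrite("pics/a2.png",P)
go(507,-22,32)
E
```

```text
['top', 'scene'] [497.485 -22.364   1.866] 0.779 [(0.508, -30, [0.45, 0.57]), (0.503, -33, [0.42, 0.58]), (0.499, -27, [0.44, 0.55])]
['top'] [497.781 -22.503   1.853] 0.691 [(0.447, -24, [0.45]), (0.446, -30, [0.45]), (0.445, -27, [0.45])]
['scene'] [496.738 -22.811   1.957] 0.839 [(0.567, -36, [0.57]), (0.562, -33, [0.56]), (0.557, -30, [0.56])]
top crop origin [291 252] x5
scene crop origin [275 208] x5
pos [483.2 160.4 123.3] yaw 0.32 q6 1.57 t 45.3 F [-0.1  0.3 -0.1] | d mm [-34.7 180.7  91.3] rotz deg -0.0
```

View pics/a2.png

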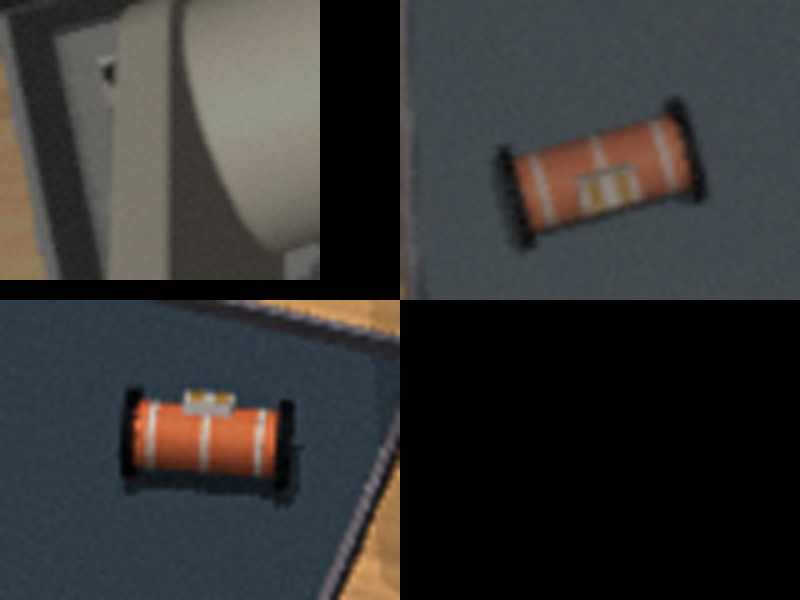

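```bash
python3 - <<'E'
from h import *
p=[497.5,-22.4,1.866]
for a in range(-40,-5,5): print(a,*[(topuv(n,p,25,np.deg2rad(a))-w2px(n,np.array([p[0],p[1],25.]))).round(1) for n in("top","scene")])
for a in(-2,): 
    q=np.array(p[:2])+9*np.array([np.sin(1.866),-np.cos(1.866)]); print(q); go(q[0],q[1],100,1.866)
E
```

```text
-40 [2.3 5.7] [ 0.4 -8.6]
-35 [2.1 5. ] [ 0.4 -8.6]
-30 [1.8 4.2] [ 0.3 -8.4]
-25 [1.6 3.5] [ 0.2 -8.2]
-20 [1.4 2.6] [ 0.2 -7.9]
-15 [1.1 1.8] [ 0.1 -7.5]
-10 [0.9 1. ] [ 0.1 -7.1]
[506.11068616 -19.78158753]
pos [483.2 160.4 123.3] yaw 0.32 q6 1.57 t 45.3 F [-0.1  0.3 -0.1] | d mm [-34.9 178.3  23.3] rotz deg -88.6
```

Emit:
carry_out(delta_pos=[[-0.005,0.025,0],[-0.01,0.05,0],[-0.015,0.075,0],[-0.02,0.1,0],[-0.025,0.125,0.0],[-0.03,0.15,0.01],[-0.0352,0.1784,0.023],[-0.0352,0.1784,0.023]], rot=[[0,0,-10.6],[0,0,-21],[0,0,-32],[0,0,-43],[0,0,-54],[0,0,-64],[0,0,-75],[0,0,-85]], claw=0.062)

```text
clock: 46.32
eef_pos: [505.3, -22.9, 99.4]
tcp_rot: [-3.14, 0.0, 1.805]
contact_force: [-0.0, 0.9, -0.1]
opening: 0.727
grasp_force: 0.0
```

Emit:
carry_out(delta_pos=[[0,0,0],[0,0,0]], rot=[[0,0,-3.6],[0,0,-3.6]])

```text
clock: 46.58
eef_pos: [505.6, -21.2, 100.2]
tcp_rot: [-3.141, 0.0, 1.863]
contact_force: [0.1, -0.3, 0.0]
opening: 0.72
grasp_force: 0.0
```

```bash
python3 - <<'E'
from h import *
r.grab_frame("top")
go(505.6,-19.9,32.5,1.866)
E
```

```text
pos [505.6 -20.9 100.2] yaw 1.862 q6 -0.34 t 46.6 F [-0.   1.3 -0.2] | d mm [ 1.   0.3 67.7] rotz deg -0.2
```

Emit:
carry_out(delta_pos=[[0.001,0,0.02],[0.001,0,0.04],[0.001,0,0.055],[0.001,0,0.068],[0.001,0,0.068]], rot=[[0,0,0],[0,0,0],[0,0,0],[0,0,0],[0,0,0]])

```text
clock: 47.25
eef_pos: [504.7, -19.0, 31.5]
tcp_rot: [-3.14, -0.001, 1.865]
contact_force: [-0.3, -0.7, 0.0]
opening: 0.73
grasp_force: 0.0
```

Emit:
carry_out(delta_pos=[[0,0,0],[0,0,0],[0,0,0],[0,0,0],[0,0,0],[0,0,-0.03],[0,0,-0.07],[0,0,-0.12]], rot=[[0,0,0],[0,0,0],[0,0,0],[0,0,0],[0,0,0],[0,0,0],[0,0,0],[0,0,0]], claw=0.015)

```text
clock: 48.25
eef_pos: [504.5, -18.9, 152.9]
tcp_rot: [-3.14, -0.001, 1.865]
contact_force: [1.3, -0.2, -2.3]
opening: 0.354
grasp_force: 59.8
```

Emit:
carry_out(delta_pos=[[0,0,-0.03],[0,0,-0.035],[0,0,-0.035]], rot=[[0,0,0],[0,0,0],[0,0,0]])

```text
clock: 48.62
eef_pos: [504.8, -18.9, 186.6]
tcp_rot: [-3.141, -0.0, 1.865]
contact_force: [-0.5, 0.2, -2.5]
opening: 0.354
grasp_force: 60.0
```

```bash
python3 - <<'E'
from h import *
ims=grab2(); cv2.imwrite("pics/a3s.png",ims["scene"])
s=r.sense(); p=[s["eef_pos"][0],s["eef_pos"][1],s["tcp_rot"][2]]; z=s["eef_pos"][2]-8
h_=cv2.cvtColor(ims["scene"],cv2.COLOR_BGR2HSV).astype(int)
# where is brass/white in the scene near predicted block
for a in(-30,-20,-10,0,10,20,30): print(a,topuv("scene",p,z,np.deg2rad(a)).round(1))
u=topuv("scene",p,z,0).round().astype(int); sub=h_[u[1]-9:u[1]+14,u[0]-14:u[0]+15]
w=((sub[...,1]<70)&(sub[...,2]>130))|((sub[...,0]>15)&(sub[...,0]<32)&(sub[...,2]>100)); print("block uv",(np.argwhere(w).mean(0)[::-1]+u-[14,9]).round(1),w.sum())
for row in w: print("".join(".#"[int(v)] for v in row))
cp=copper(ims["scene"])[u[1]-9:u[1]+30,u[0]-20:u[0]+20]; print("copper uv",(np.argwhere(cp).mean(0)[::-1]+u-[20,9]).round(1),"pred axis",w2px("scene",np.array([p[0],p[1],z])).round(1))
go(*b2w(0,0),190,BY)
E
```

```text
-30 [316.1 179.7]
-20 [316.  180.1]
-10 [315.8 180.8]
0 [315.7 181.8]
10 [315.5 183. ]
20 [315.4 184.4]
30 [315.3 185.9]
block uv [316.  177.2] 49
##.##...................#....
##.##..................####..
..##...................####..
####....................#.###
...#.......................#.
..#......................#...
#.....................####..#
##..........................#
#..#................#.#......
........................#.##.
.............................
.............................
.#...........................
.............................
.............................
.#...........................
.............................
.............................
.............................
.............................
.............................
.............................
.............................
copper uv [315.5 189.8] pred axis [315.8 189.2]
pos [504.3 -18.9 185.7] yaw 1.865 q6 -0.33 t 48.7 F [ 0.  -0.6 -2.1] | d mm [278.9  90.9  -4.3] rotz deg 92.8
```

Emit:
carry_out(delta_pos=[[0.023,0.008,-0.001],[0.047,0.015,-0.002],[0.07,0.023,-0.004],[0.093,0.03,-0.004],[0.116,0.038,-0.004],[0.1395,0.0455,-0.004]], rot=[[0,0,8],[0,0,15],[0,0,23],[0,0,31],[0,0,39],[0,0,46.4]])

```text
clock: 49.48
eef_pos: [507.6, 128.3, 189.6]
tcp_rot: [-3.14, 0.002, 1.051]
contact_force: [-0.0, -0.8, -0.9]
opening: 0.354
grasp_force: 59.9
```

Emit:
carry_out(delta_pos=[[0.021,-0.012,0],[0.043,-0.023,0],[0.065,-0.035,0],[0.086,-0.046,0],[0.108,-0.058,0],[0.129,-0.0697,0],[0.129,-0.0697,0],[0.129,-0.0697,0]], rot=[[0,0,8],[0,0,15],[0,0,23],[0,0,31],[0,0,39],[0,0,46.4],[0,0,46.4],[0,0,46.4]])

```text
clock: 50.48
eef_pos: [510.7, 273.6, 190.0]
tcp_rot: [3.141, 0.002, 0.248]
contact_force: [0.6, -0.0, -1.7]
opening: 0.354
grasp_force: 60.0
```

```bash
python3 - <<'E'
from h import *
r.grab_frame("top")
go(*b2w(0,0),53,BY)
E
```

```text
pos [510.9 273.4 190.3] yaw 0.247 q6 1.81 t 50.5 F [ 0.1 -0.1 -2.4] | d mm [ -0.   -1.1 137.3] rotz deg 0.1
```

Emit:
carry_out(delta_pos=[[0.001,-0.001,0.03],[0.001,-0.001,0.06],[0.001,-0.001,0.09],[0.001,-0.001,0.115],[0.001,-0.001,0.128],[0.001,-0.001,0.133],[0.001,-0.001,0.137],[0.001,-0.001,0.139]], rot=[[0,0,0],[0,0,0],[0,0,0],[0,0,0],[0,0,0],[0,0,0],[0,0,0],[0,0,0]])

```text
clock: 51.52
eef_pos: [512.9, 275.6, 53.6]
tcp_rot: [3.142, -0.002, 0.246]
contact_force: [-1.9, -7.2, 19.0]
opening: 0.354
grasp_force: 62.0
```

Emit:
carry_out(delta_pos=[[0,0,0],[0,0,0]], rot=[[0,0,0],[0,0,0]])

```text
clock: 51.78
eef_pos: [512.9, 275.5, 53.7]
tcp_rot: [3.141, -0.002, 0.246]
contact_force: [0.4, -3.1, 5.7]
opening: 0.355
grasp_force: 60.6
```

Emit:
carry_out(delta_pos=[[0,0,0],[0,0,0],[0,0,0],[0,0,-0.01],[0,0,-0.04],[0,0,-0.08],[0,0,-0.12],[0,0,-0.14]], rot=[[0,0,0],[0,0,0],[0,0,0],[0,0,0],[0,0,0],[0,0,0],[0,0,0],[0,0,0]], claw=0.046)

```text
clock: 52.78
eef_pos: [512.9, 276.0, 195.4]
tcp_rot: [-3.141, -0.003, 0.245]
contact_force: [-1.1, -1.6, -0.3]
opening: 0.534
grasp_force: 0.0
```

```bash
python3 - <<'E'
from h import *
import math
# B: pose (634,-126.5,1.65): roll +x; push from -x side, fingers on flanges
yw=1.65; d=np.array([math.sin(yw),-math.cos(yw)])
print("dir",d, np.array([634,-126.5])-d*43, np.array([634,-126.5])+d*43)
go(*(np.array([634,-126.5])+d*43),190,yw-np.pi/2)
go(*(np.array([634,-126.5])-d*43),190,yw-np.pi/2)
E
```

```text
dir [0.99686503 0.07912089] [ 591.13480378 -129.90219822] [ 676.86519622 -123.09780178]
pos [512.9 276.  195.4] yaw 0.245 q6 1.82 t 52.8 F [-1.1 -1.6 -0.3] | d mm [ 62.1 427.    5.2] rotz deg 9.5
pos [512.9 276.  195.4] yaw 0.245 q6 1.82 t 52.8 F [-1.1 -1.6 -0.3] | d mm [-22.7 412.8   5. ] rotz deg 9.5
```

Emit:
carry_out(delta_pos=[[0,0.04,0],[0,0.09,0],[0,0.145,0],[0,0.2,0],[0.01,0.255,0],[0.025,0.31,0],[0.045,0.365,0],[0.0621,0.42,0]], rot=[[0,0,0],[0,0,0],[0,0,0],[0,0,0],[0,0,3],[0,0,6],[0,0,9.5],[0,0,9.5]], claw=0.06)

```text
clock: 53.78
eef_pos: [675.3, -118.6, 193.1]
tcp_rot: [3.142, -0.001, 0.079]
contact_force: [0.1, 0.8, 0.1]
opening: 0.705
grasp_force: 0.0
```

Emit:
carry_out(delta_pos=[[-0.001,0.007,0.03],[-0.001,0.007,0.06],[-0.001,0.007,0.09],[-0.001,0.007,0.09]], rot=[[0,0,0],[0,0,0],[0,0,0],[0,0,0]])

```text
clock: 54.28
eef_pos: [672.2, -123.6, 100.4]
tcp_rot: [-3.14, 0.004, 0.079]
contact_force: [-0.1, 0.3, 1.3]
opening: 0.704
grasp_force: 0.0
```

```bash
python3 - <<'E'
from h import *
im=r.grab_frame("top"); cv2.imwrite("pics/box1.png",im)
h_=cv2.cvtColor(im,cv2.COLOR_BGR2HSV).astype(int)
for nm,y in(("st1",0),("st2",75)):
    q=b2w(0,y); ax=w2px("top",[q[0],q[1],44])
    p,s=copfit({"top":im},[q[0],q[1],BY],44); print(nm,"fit",p.round(2),round(s,2),"pred",q.round(1))
    for a in(-20,-10,0,10,20): print(a,topuv("top",[q[0],q[1],BY],44,np.deg2rad(a)).round(1),end=" ")
    u=topuv("top",[q[0],q[1],BY],44,0).round().astype(int); sub=h_[u[1]-11:u[1]+12,u[0]-13:u[0]+14]
    print()
    for row in sub: print("".join("w" if (v[1]<60 and v[2]>120) else "y" if(15<v[0]<32 and v[1]>=60) else "c" if(v[0]<15 and v[1]>100) else "." for v in row))
go(676.9,-123,33,.08)
E
```

```text
st1 fit [5.1539e+02 2.7458e+02 2.4000e-01] 0.62 pred [510.4 274.3]
-20 [179.9 280.6] -10 [181.5 280.1] 0 [183.3 279.7] 10 [185.1 279.2] 20 [187.  278.8] 
...ww..ccccccccccccccc.....
......cccccccccccccccc.....
......ccccccccccccccccc....
......cccccc..www.ccccc....
.......ccc.wwwwyy.ccccc....
.......ccc.wyyyyyyccccc....
........cccyyyyyyy.cccc....
........cccyyyyyyw.........
........ccc.wwwwww.........
........cccwwwwwwww....c...
...........wwwwwyyy.cccc...
.........w..yyyyyyy.ccccc..
..........c.yyyyyyy.ccccc..
.........cccyyyyyww.ccccc..
.........ccc.wwwww..ccccc..
..........cc.www..ccccccc..
..........cccccccccccccccc.
..........cccccccccccccccc.
..........cccccccccccccccc.
..........cccccccccccccccc.
...........ccccccccc.......
...........ccccc...wwww....
...........cc..www...cccccc
st2 fit [4.9883e+02 3.4782e+02 2.4000e-01] 0.63 pred [492.2 347.1]
-20 [142.8 290.1] -10 [144.4 289.6] 0 [146.2 289.1] 10 [148.  288.7] 20 [149.9 288.3] 
....ww.cccccccccccccccc....
....w..cccccccccccccccc....
.......ccccccc..ccccccc....
.......ccc..wwwwycccccc....
.......ccwwwyyyyyccccccc...
........c.yyyyyyy.cccccc...
........ccyyyyyyy.cccccc...
........c..yyyyww..........
........c.wwwwwww..w.......
..........wwwwwww..cccccc..
.........wwwwwyyyy.cccccc..
.........w.yyyyyyy.cccccc..
...........yyyyyyy.cccccc..
.........ccyyyy.ww.ccccccc.
..........c.wwww...ccccccc.
..........c.w..ccccccccccc.
..........cccccccccccccccc.
..........ccccccccccccccccc
...........cccccccccccccccc
...........cccccccccccc....
...........ccccccc....ww...
...........cccc..wwww....cc
..............ww....ccccccc
pos [ 673.4 -123.8  102.2] yaw 0.08 q6 1.31 t 54.3 F [1.1 0.2 0.5] | d mm [ 3.6 -0.5 69.2] rotz deg -0.0
```

Emit:
carry_out(delta_pos=[[0.003,0,0.02],[0.003,0,0.04],[0.003,0,0.055],[0.003,0,0.068],[0.003,0,0.068],[0.0,0,0.068],[-0.003,0,0.068],[-0.006,0,0.068]], rot=[[0,0,0],[0,0,0],[0,0,0],[0,0,0],[0,0,0],[0,0,0],[0,0,0],[0,0,0]])

```text
clock: 55.32
eef_pos: [667.9, -124.4, 34.9]
tcp_rot: [3.141, -0.001, 0.08]
contact_force: [0.5, -0.9, 0.1]
opening: 0.701
grasp_force: 0.0
```

Emit:
carry_out(delta_pos=[[-0.003,0,0],[-0.006,0,0],[-0.009,0,0],[-0.012,0,0],[-0.015,0,0],[-0.018,0,0],[-0.021,0,0],[-0.024,0,0]], rot=[[0,0,0],[0,0,0],[0,0,0],[0,0,0],[0,0,0],[0,0,0],[0,0,0],[0,0,0]])

```text
clock: 56.32
eef_pos: [643.7, -126.2, 34.3]
tcp_rot: [-3.142, 0.0, 0.079]
contact_force: [0.7, -0.4, 0.0]
opening: 0.707
grasp_force: 0.0
```

Emit:
carry_out(delta_pos=[[-0.003,0,0],[-0.006,0,0],[-0.009,0,0],[-0.012,0,0],[-0.015,0,0],[-0.018,0,0],[-0.021,0,0],[-0.024,0,0]], rot=[[0,0,0],[0,0,0],[0,0,0],[0,0,0],[0,0,0],[0,0,0],[0,0,0],[0,0,0]])

```text
clock: 57.32
eef_pos: [619.9, -128.2, 34.3]
tcp_rot: [3.142, -0.0, 0.08]
contact_force: [0.5, 1.0, 0.9]
opening: 0.702
grasp_force: 0.1
```

Emit:
carry_out(delta_pos=[[-0.003,0,0],[-0.006,0,0],[-0.009,0,0],[-0.012,0,0],[-0.014,0,0],[-0.016,0,0],[-0.018,0,0],[-0.019,0,0]], rot=[[0,0,0],[0,0,0],[0,0,0],[0,0,0],[0,0,0],[0,0,0],[0,0,0],[0,0,0]])

```text
clock: 58.32
eef_pos: [600.9, -129.7, 34.3]
tcp_rot: [-3.142, 0.0, 0.079]
contact_force: [-0.3, -0.1, -0.4]
opening: 0.701
grasp_force: 0.1
```

Emit:
carry_out(delta_pos=[[0,0,0],[0,0,0],[0,0,-0.03],[0,0,-0.09],[0,-0.05,-0.09],[0,-0.1,-0.09],[0,-0.15,-0.09],[0,-0.19,-0.09]], rot=[[0,0,0],[0,0,0],[0,0,0],[0,0,0],[0,0,0],[0,0,0],[0,0,0],[0,0,0]])

```text
clock: 59.32
eef_pos: [585.7, 61.6, 124.4]
tcp_rot: [-3.141, -0.0, 0.08]
contact_force: [0.4, -0.5, -0.3]
opening: 0.702
grasp_force: 0.0
```

```bash
cat >> h.py <<'E'
def chars(n,im,c,w=15,hh=13):
    h_=cv2.cvtColor(im,cv2.COLOR_BGR2HSV).astype(int); u=np.round(c).astype(int); print(n,"centre px",u,"at col",w,"row",hh)
    for row in h_[u[1]-hh:u[1]+hh+1,u[0]-w:u[0]+w+1]: print("".join("w" if (v[1]<70 and v[2]>115) else "y" if(15<v[0]<32 and v[1]>=60) else "c" if((v[0]<15) and v[1]>100) else "#" if v[2]<40 else "." for v in row))
E
python3 - <<'E'
from h import *
ims=grab2()
for g in([548,-133,1.65],[565,-133,1.65]):
  for s_ in(ims,{"top":ims["top"]},{"scene":ims["scene"]}):
    p,s=copfit(s_,g,25); print(list(s_),p.round(3),round(s,3), coilfit(s_,p,25)[2][:3])
  if len(s_)==1: p,s=copfit(ims,g,25)
  if s>.6: break
for n in ims: chars(n,ims[n],w2px(n,np.array([p[0],p[1],25])),22,14)
go(p[0],p[1],100,p[2])
E
```

```text
['top', 'scene'] [ 551.914 -132.271    1.643] 0.696 [(0.4, 39, [0.43, 0.37]), (0.399, 36, [0.43, 0.37]), (0.396, 33, [0.42, 0.37])]
['top'] [ 551.496 -132.02     1.689] 0.711 [(0.451, 42, [0.45]), (0.45, 39, [0.45]), (0.445, 36, [0.45])]
['scene'] [ 552.431 -137.255    1.679] 0.695 [(0.235, 33, [0.24]), (0.234, 30, [0.23]), (0.227, 36, [0.23])]
top centre px [383 260] at col 22 row 14
.............................................
.............................................
.............................................
....................................####.....
....................................####.....
..................yy.wwyyyw.........cc##.....
..###............yyywwwyyyw.cccc...ccc###....
.####......cccc.wwyywwwyyywwcccccw.ccc###....
.####ccc..ccccc.wwyyywwwyywwccccc.wcccc##....
.####ccc.wccccccwwyyywwwyywwccccc.wcccc##....
.####ccc.w.ccccc.....w......ccccc.w.ccc##....
.####ccccw.ccccc............ccccc.w.ccc.#....
.####ccccw.cccccc.....w.ccccccccccw.cccc#....
.####.cccw.cccccccccc.w.ccccccccccw.ccc.###..
.####.cccwwcccccccccc.w.ccccccccccw.cccc###..
.####.cccwwcccccccccc.
[... 1408 characters left out ...]
ccc.ccccccccc..c..ccccccwccc#######...
..#####ccc.ccccccccc.ccccccccccwccc#######...
..##.###yc#.cccccccc.ccccccccccwcc########...
.##...#########ccccc.ccccccccc.wcc########...
###....############...cccccccc..cc#####c##...
##.....#################ccccccc.cc#######....
##.....##...################ccc.cc####c##....
#.................##############.#######.....
....................####################.....
.........................###############.....
..............................#########......
.................................#####.......
...................................###.......
pos [585.7  63.1 124.4] yaw 0.083 q6 1.59 t 59.4 F [-0.9 -0.9  1.5] | d mm [-49.7 191.9  24.2] rotz deg -89.4
```

Emit:
carry_out(delta_pos=[[-0.002,0.05,0],[-0.003,0.1,0],[-0.005,0.15,0],[-0.0067,0.1927,0],[-0.0067,0.1927,0.03],[-0.0067,0.1927,0.06],[-0.0067,0.1927,0.091],[-0.0067,0.1927,0.091]], rot=[[0,0,0],[0,0,0],[0,0,0],[0,0,0],[0,0,0],[0,0,0],[0,0,0],[0,0,0]])

```text
clock: 60.42
eef_pos: [592.7, -133.1, 31.2]
tcp_rot: [-3.14, 0.004, 0.079]
contact_force: [0.3, 0.3, -0.4]
opening: 0.704
grasp_force: 0.0
```

Emit:
carry_out(delta_pos=[[-0.003,0,0],[-0.006,0,0],[-0.008,0,0],[-0.009,0,0],[-0.01,0,0],[-0.011,0,0],[-0.012,0,0],[-0.013,0,0]], rot=[[0,0,0],[0,0,0],[0,0,0],[0,0,0],[0,0,0],[0,0,0],[0,0,0],[0,0,0]])

```text
clock: 61.42
eef_pos: [581.6, -133.9, 33.3]
tcp_rot: [-3.142, 0.0, 0.08]
contact_force: [-0.4, 0.9, -0.2]
opening: 0.706
grasp_force: 0.1
```

Emit:
carry_out(delta_pos=[[-0.001,0,0],[-0.002,0,0],[-0.003,0,0],[-0.004,0,0],[-0.005,0,0],[-0.006,0,0],[-0.007,0,0],[-0.008,0,0]], rot=[[0,0,0],[0,0,0],[0,0,0],[0,0,0],[0,0,0],[0,0,0],[0,0,0],[0,0,0]])

```text
clock: 62.42
eef_pos: [573.7, -134.6, 33.3]
tcp_rot: [3.142, -0.0, 0.079]
contact_force: [0.4, 0.1, 0.1]
opening: 0.704
grasp_force: 0.1
```

Emit:
carry_out(delta_pos=[[0,0,0],[0,0,0],[0,0,-0.03],[0,0,-0.09],[0,-0.05,-0.09],[0,-0.1,-0.09],[0,-0.15,-0.09],[0,-0.19,-0.09]], rot=[[0,0,0],[0,0,0],[0,0,0],[0,0,0],[0,0,0],[0,0,0],[0,0,0],[0,0,0]])

```text
clock: 63.42
eef_pos: [558.3, 56.6, 123.5]
tcp_rot: [-3.141, -0.0, 0.08]
contact_force: [0.4, -0.3, 0.9]
opening: 0.703
grasp_force: 0.0
```

```bash
python3 - <<'E'
from h import *
ims=grab2()
for s_ in(ims,{"top":ims["top"]}):
    p,s=copfit(s_,[538,-133,1.66],25); print(list(s_),p.round(3),round(s,3), coilfit(s_,p,25)[2][:3])
chars("top",ims["top"],w2px("top",np.array([p[0],p[1],25])),22,14)
for a in range(-20,40,5): print(a,*[(topuv(n,p,25,np.deg2rad(a))-w2px(n,np.array([p[0],p[1],25.]))).round(1) for n in("top","scene")])
go(p[0],p[1],100,p[2])
E
```

```text
['top', 'scene'] [ 531.247 -133.155    1.64 ] 0.714 [(0.446, -24, [0.43, 0.46]), (0.445, -27, [0.41, 0.47]), (0.441, -21, [0.43, 0.45])]
['top'] [ 531.808 -132.835    1.654] 0.673 [(0.449, -21, [0.45]), (0.448, -18, [0.45]), (0.445, -24, [0.45])]
top centre px [383 269] at col 22 row 14
.............................................
.............................................
.............................................
......................................#......
.....................................####....
......................................###....
...##...............................ccc###...
...###..................cccccccccc..cccc###..
..####.c...cccccccccc...ccccccccccw.cccc####.
..###cccc..cccccccccccw.ccccccccccwwcccc####.
.#####ccc.wcccccccccccw.cccccccccc.w.cccc##..
.#####ccc.w.ccccccccccw.cccccccccc.w.ccc.##..
.#####ccc...ccccccccccwwcccccccccc.w.ccc.#...
..####ccccw.ccccccccc.......w.cccccw.ccc.#...
..####.cc.w.ccccc.wwyywwwyyyw.cccccw.ccc.###.
..####ccccw.ccccc.wwyywwwyyyw.cccccw.cccc###.
..####.cccw.ccccc.wyyywwwyyyw.cccccw.ccc.###.
..####.cccw.ccccc.wyyywwwyyyw.
[... 250 characters left out ...]
###.c.............................###....
...#####.....................................
...####......................................
....#........................................
.............................................
.............................................
-20 [1.6 2.5] [ 0.4 -7.8]
-15 [1.6 1.6] [ 0.2 -7.4]
-10 [1.5 0.7] [-0.1 -7.1]
-5 [ 1.4 -0.2] [-0.4 -6.6]
0 [ 1.3 -1.1] [-0.7 -6.1]
5 [ 1.2 -1.9] [-0.9 -5.6]
10 [ 1.1 -2.8] [-1.2 -5. ]
15 [ 1.  -3.6] [-1.4 -4.4]
20 [ 0.9 -4.5] [-1.7 -3.7]
25 [ 0.7 -5.2] [-1.9 -3. ]
30 [ 0.6 -6. ] [-2.1 -2.3]
35 [ 0.4 -6.6] [-2.3 -1.6]
pos [558.2  58.  123.4] yaw 0.083 q6 1.59 t 63.5 F [ 0.4 -0.6 -0.4] | d mm [-42.1 188.   23.2] rotz deg -90.0
```

Emit:
carry_out(delta_pos=[[-0.005,0.025,0],[-0.01,0.05,0],[-0.015,0.075,0],[-0.02,0.1,0],[-0.025,0.13,0.0],[-0.03,0.16,0.01],[-0.0354,0.1882,0.023],[-0.0354,0.1882,0.023]], rot=[[0,0,-10.6],[0,0,-21],[0,0,-32],[0,0,-43],[0,0,-54],[0,0,-64],[0,0,-75],[0,0,-85]], claw=0.062)

```text
clock: 64.53
eef_pos: [537.2, -138.1, 99.4]
tcp_rot: [-3.14, 0.0, 1.567]
contact_force: [-0.5, 0.4, -1.0]
opening: 0.727
grasp_force: 0.0
```

Emit:
carry_out(delta_pos=[[0,0,0],[0,0,0],[0,0,0]], rot=[[0,0,-5],[0,0,-5],[0,0,-5]])

```text
clock: 64.9
eef_pos: [538.2, -135.9, 100.3]
tcp_rot: [3.142, 0.0, 1.648]
contact_force: [0.4, 0.6, -0.8]
opening: 0.728
grasp_force: 0.0
```

```bash
python3 - <<'E'
from h import *
r.grab_frame("top")
go(538.5,-132.4,32.5,1.648)
E
```

```text
pos [ 538.3 -135.8  100.3] yaw 1.649 q6 -0.33 t 65.0 F [ 0.3 -0.3  0.1] | d mm [ 3.4  0.5 67.8] rotz deg 0.0
```

Emit:
carry_out(delta_pos=[[0.0035,0,0.02],[0.0035,0,0.04],[0.0035,0,0.055],[0.0035,0,0.068],[0.0035,0,0.068]], rot=[[0,0,0],[0,0,0],[0,0,0],[0,0,0],[0,0,0]])

```text
clock: 65.58
eef_pos: [537.5, -131.9, 31.4]
tcp_rot: [-3.14, -0.001, 1.65]
contact_force: [0.1, -0.9, 0.6]
opening: 0.733
grasp_force: 0.0
```

Emit:
carry_out(delta_pos=[[0,0,0],[0,0,0],[0,0,0],[0,0,0],[0,0,0],[0,0,-0.03],[0,0,-0.07],[0,0,-0.12]], rot=[[0,0,0],[0,0,0],[0,0,0],[0,0,0],[0,0,0],[0,0,0],[0,0,0],[0,0,0]], claw=0.015)

```text
clock: 66.58
eef_pos: [537.3, -131.9, 152.8]
tcp_rot: [-3.14, -0.001, 1.65]
contact_force: [1.0, -1.0, -1.5]
opening: 0.355
grasp_force: 60.0
```

Emit:
carry_out(delta_pos=[[0,0,-0.03],[0,0,-0.035],[0,0,-0.035]], rot=[[0,0,0],[0,0,0],[0,0,0]])

```text
clock: 66.95
eef_pos: [537.5, -131.9, 186.5]
tcp_rot: [-3.141, -0.0, 1.65]
contact_force: [-0.6, -0.2, -3.4]
opening: 0.357
grasp_force: 60.1
```

```bash
python3 - <<'E'
from h import *
r.grab_frame("top")
go(*b2w(0,-75),190,BY)
E
```

```text
pos [ 537.2 -131.9  185.9] yaw 1.65 q6 -0.32 t 67.0 F [-0.6  0.2 -1.8] | d mm [333.   17.9  -4. ] rotz deg 80.5
```

Emit:
carry_out(delta_pos=[[0.028,0.0015,-0.001],[0.056,0.003,-0.002],[0.083,0.0045,-0.004],[0.111,0.006,-0.004],[0.139,0.0075,-0.004],[0.1665,0.009,-0.004]], rot=[[0,0,7],[0,0,13],[0,0,20],[0,0,27],[0,0,33],[0,0,40.2]])

```text
clock: 67.75
eef_pos: [532.7, 35.5, 189.3]
tcp_rot: [-3.139, 0.002, 0.945]
contact_force: [-0.3, -0.4, -2.4]
opening: 0.355
grasp_force: 60.1
```

Emit:
carry_out(delta_pos=[[0.022,-0.017,0],[0.044,-0.034,0],[0.066,-0.05,0],[0.089,-0.067,0],[0.111,-0.084,0],[0.133,-0.1007,0],[0.133,-0.1007,0],[0.133,-0.1007,0]], rot=[[0,0,7],[0,0,13],[0,0,20],[0,0,27],[0,0,33],[0,0,40.2],[0,0,40.2],[0,0,40.2]])

```text
clock: 68.75
eef_pos: [528.7, 200.8, 189.9]
tcp_rot: [3.141, 0.002, 0.249]
contact_force: [-0.5, -0.7, -1.3]
opening: 0.355
grasp_force: 60.1
```

```bash
python3 - <<'E'
from h import *
r.grab_frame("top")
go(*b2w(0,-75),53,BY)
E
```

```text
pos [528.9 200.5 190.2] yaw 0.248 q6 1.68 t 68.8 F [-0.8 -0.2 -2. ] | d mm [  0.2  -1.1 137.2] rotz deg 0.2
```

Emit:
carry_out(delta_pos=[[-0.001,0,0.03],[-0.001,0,0.06],[-0.001,0,0.09],[-0.001,0,0.115],[-0.001,0,0.126],[-0.001,0,0.13],[-0.001,0,0.13]], rot=[[0,0,0],[0,0,0],[0,0,0],[0,0,0],[0,0,0],[0,0,0],[0,0,0]])

```text
clock: 69.68
eef_pos: [528.9, 201.0, 61.7]
tcp_rot: [-3.142, -0.001, 0.247]
contact_force: [-0.2, -0.0, -2.0]
opening: 0.357
grasp_force: 60.1
```

```bash
python3 - <<'E'
from h import *
r.grab_frame("top")
go(*b2w(0,-75),52,BY)
E
```

```text
pos [529.  201.2  62. ] yaw 0.247 q6 1.68 t 69.7 F [-0.7 -0.8 -1.9] | d mm [-0.4 -0.5 10. ] rotz deg 0.1
```

Emit:
carry_out(delta_pos=[[0,-0.0005,0.003],[0,-0.0005,0.005],[0,-0.0005,0.007],[0,-0.0005,0.0085],[0,-0.0005,0.0095],[0,-0.0005,0.0095]], rot=[[0,0,0],[0,0,0],[0,0,0],[0,0,0],[0,0,0],[0,0,0]])

```text
clock: 70.47
eef_pos: [528.7, 201.2, 52.7]
tcp_rot: [3.141, -0.0, 0.247]
contact_force: [-2.6, -4.2, 9.8]
opening: 0.354
grasp_force: 61.5
```

Emit:
carry_out(delta_pos=[[0,0,0],[0,0,0],[0,0,0],[0,0,-0.01],[0,0,-0.04],[0,0,-0.08],[0,0,-0.12],[0,0,-0.14]], rot=[[0,0,0],[0,0,0],[0,0,0],[0,0,0],[0,0,0],[0,0,0],[0,0,0],[0,0,0]], claw=0.046)

```text
clock: 71.47
eef_pos: [529.3, 202.0, 194.9]
tcp_rot: [-3.141, -0.004, 0.247]
contact_force: [-0.6, -0.4, -1.3]
opening: 0.538
grasp_force: 0.0
```

Emit:
carry_out(delta_pos=[[0,0.04,0],[0,0.09,0],[0,0.14,0],[0,0.2,0],[0,0.2,0]], rot=[[0,0,0],[0,0,0],[0,0,0],[0,0,0],[0,0,0]])

```text
clock: 72.1
eef_pos: [578.1, 4.2, 192.5]
tcp_rot: [3.141, -0.001, 0.243]
contact_force: [-0.6, -0.0, 0.2]
opening: 0.539
grasp_force: 0.0
```

```bash
python3 - <<'E'
from h import *
im=r.grab_frame("top"); cv2.imwrite("pics/box2raw.png",im)
cv2.imwrite("pics/box2.png",cv2.resize(im[210:350,105:275],(800,659))[:600])
go(*b2w(0,-75),52,BY)
E
```

```text
pos [577.5   6.  192.3] yaw 0.244 q6 1.33 t 72.2 F [-0.1  0.1  1. ] | d mm [  -0.3 -201.5  140.3] rotz deg -0.1
```

View pics/box2.png

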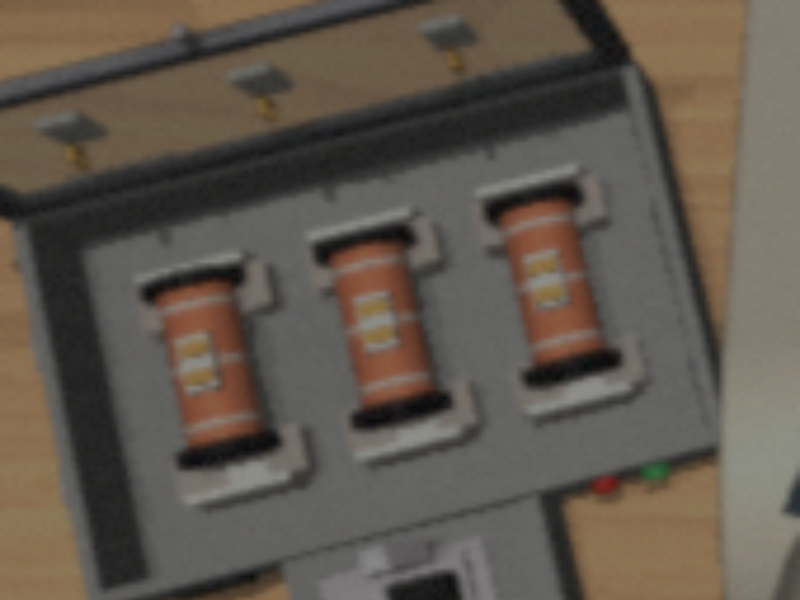

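```bash
python3 - <<'E'
from h import *
from scipy.optimize import least_squares
im=cv2.imread("pics/box2raw.png"); h_=cv2.cvtColor(im,cv2.COLOR_BGR2HSV).astype(np.float32)
for k,y in((0,-75),(1,0),(2,75)):
    # sample rectified grid: axial x (-38..42), lateral y at plane z=44
    X=np.arange(-50,51,1.);Y=np.arange(-30,31,.5)
    g=np.array([[[*b2w(x,y+l),44.] for l in Y] for x in X]); uv=w2px("top",g).astype(np.float32)
    S=cv2.remap(h_,uv[...,0],uv[...,1],cv2.INTER_CUBIC); B=cv2.remap(im,uv[...,0],uv[...,1],cv2.INTER_CUBIC).astype(float)
    red=B[...,2]-B[...,0] # copper strong
    rows=[i for i,x in enumerate(X) if 14<abs(x-3)<24]
    prof=red[rows].mean(0); t=(prof.max()+np.median(prof[:8]))/2; ed=Y[prof>t]; axc=(ed.min()+ed.max())/2
    rb=[i for i,x in enumerate(X) if 4<abs(x-3)<10]
    br=(B[...,1]-0)[rb].mean(0)  # green: block brass+white are bright in green, copper not
    inn=(Y>ed.min())&(Y<ed.max()); b=br-np.median(br[inn]); 
    base=np.percentile(br[inn],25); hi=br[inn].max(); m=inn&(br>(base+hi)/2); bc=(Y[m].min()+Y[m].max())/2
    # axial
    dk=S[...,2][:,(abs(Y-axc)<12)].mean(1)
    blkx=X[(B[...,1][:,abs(Y-bc)<3].mean(1)>(base+hi)/2)&(abs(X)<20)]
    q=b2w(0,y); f=lambda a,yy:[*b2w(0,yy)] 
    # predicted lateral of block top centre (z=44+21cos, lateral -21 sin phi) as seen on plane z=44
    C=CI("top")["pose"][:3,3]
    pr=[]
    for a in(-15,-10,-5,0,5,10,15):
        w=np.array([*b2w(0,y+axc-21*np.sin(np.deg2rad(a))),44+21*np.cos(np.deg2rad(a))]); P=C+(w-C)*(44-C[2])/(w[2]-C[2]); l=(-np.sin(BY)*(P[0]-BX[0])+np.cos(BY)*(P[1]-BX[1]))-y; pr.append((a,round(l,1)))
    print("st",k,"winding",ed.min(),ed.max(),"axis",axc,"block",Y[m].min(),Y[m].max(),bc,"axial blk",blkx.min(),blkx.max(),pr)
    print("   axial darkness",[int(v) for v in dk[::2]])
E
```

```text
st 0 winding -15.5 14.0 axis -0.75 block -5.5 8.5 1.5 axial blk -19.0 19.0 [(-15, np.float64(7.7)), (-10, np.float64(5.9)), (-5, np.float64(4.1)), (0, np.float64(2.3)), (5, np.float64(0.4)), (10, np.float64(-1.5)), (15, np.float64(-3.4))]
   axial darkness [115, 140, 138, 135, 121, 69, 27, 17, 21, 33, 68, 113, 129, 129, 131, 132, 129, 130, 130, 130, 128, 119, 114, 118, 125, 128, 129, 132, 128, 120, 123, 127, 125, 129, 130, 129, 129, 130, 129, 129, 131, 131, 130, 127, 105, 51, 23, 29, 58, 108, 136]
st 1 winding -15.5 14.5 axis -0.5 block -5.5 9.0 1.75 axial blk -19.0 19.0 [(-15, np.float64(9.4)), (-10, np.float64(7.7)), (-5, np.float64(5.9)), (0, np.float64(4.0)), (5, np.float64(2.1)), (10, np.float64(0.2)), (15, np.float64(-1.7))]
   axial darkness [122, 141, 136, 132, 113, 75, 33, 16, 19, 27, 54, 103, 129, 130, 130, 132, 130, 130, 129, 129, 129, 120, 116, 122, 121, 124, 125, 128, 129, 127, 125, 127, 123, 124, 130, 129, 129, 130, 129, 129, 129, 131, 130, 128, 114, 66, 27, 27, 61, 114, 136]
st 2 winding -15.5 15.0 axis -0.25 block -2.0 12.0 5.0 axial blk -19.0 19.0 [(-15, np.float64(11.1)), (-10, np.float64(9.4)), (-5, np.float64(7.6)), (0, np.float64(5.8)), (5, np.float64(3.9)), (10, np.float64(1.9)), (15, np.float64(0.0))]
   axial darkness [126, 140, 134, 132, 130, 112, 69, 34, 19, 23, 27, 57, 106, 128, 127, 129, 131, 129, 128, 129, 128, 127, 118, 112, 119, 117, 120, 124, 127, 126, 120, 117, 122, 125, 126, 127, 128, 128, 128, 128, 128, 130, 131, 127, 126, 105, 50, 24, 35, 75, 118]
```

Emit:
carry_out(delta_pos=[[0.05,0,-0.02],[0.1,0,-0.04],[0.13,-0.02,-0.055],[0.13,-0.07,-0.055],[0.13,-0.12,-0.055],[0.13,-0.17,-0.055],[0.13,-0.225,-0.055],[0.13,-0.276,-0.055]], rot=[[0,0,0],[0,0,0],[0,0,0],[0,0,0],[0,0,0],[0,0,0],[0,0,0],[0,0,0]], claw=0.0)

```text
clock: 73.15
eef_pos: [634.0, 310.4, 247.2]
tcp_rot: [-3.141, 0.0, 0.249]
contact_force: [0.7, -0.5, -0.1]
opening: -0.002
grasp_force: 0.0
```

```bash
python3 - <<'E'
from h import *
r.grab_frame("top")
go(*b2w(130,0),245,BY)
for t in np.arange(95,-1,-5.):
    a=np.deg2rad(t); c=(85-160*np.cos(a)+2.5*np.sin(a),77.5+160*np.sin(a)+2.5*np.cos(a)); print(int(t),"tool x,z rel to (130,245):",round(c[0]+11-130,1),round(c[1]+25-245,1))
print(r.sense()["qpos"].round(2))
E
```

```text
pos [632.2 316.2 247.1] yaw 0.251 q6 1.78 t 73.2 F [-1.1  3.1  0.3] | d mm [ 1.6 11.2  2.1] rotz deg 0.3
95 tool x,z rel to (130,245): -17.6 16.7
90 tool x,z rel to (130,245): -31.5 17.5
85 tool x,z rel to (130,245): -45.5 17.1
80 tool x,z rel to (130,245): -59.3 15.5
75 tool x,z rel to (130,245): -73.0 12.7
70 tool x,z rel to (130,245): -86.4 8.7
65 tool x,z rel to (130,245): -99.4 3.6
60 tool x,z rel to (130,245): -111.8 -2.7
55 tool x,z rel to (130,245): -123.7 -10.0
50 tool x,z rel to (130,245): -134.9 -18.3
45 tool x,z rel to (130,245): -145.4 -27.6
40 tool x,z rel to (130,245): -155.0 -37.7
35 tool x,z rel to (130,245): -163.6 -48.7
30 tool x,z rel to (130,245): -171.3 -60.3
25 tool x,z rel to (130,245): -178.0 -72.6
20 tool x,z rel to (130,245): -183.5 -85.4
15 tool x,z rel to (130,245): -187.9 -98.7
10 tool x,z rel to (130,245): -191.1 -112.3
5 tool x,z rel to (130,245): -193.2 -126.1
0 tool x,z rel to (130,245): -194.0 -140.0
[0.46 0.49 1.45 0.   1.2  1.78]
```

Emit:
carry_out(delta_pos=[[-0.02,0,0],[-0.04,0,-0.002],[-0.06,0,-0.005],[-0.075,0,-0.006],[-0.09,0,-0.004],[-0.103,0,0.0],[-0.116,0,0.006],[-0.128,0,0.014]], rot=[[0,0,0],[0,0,0],[0,0,0],[0,0,0],[0,0,0],[0,0,0],[0,0,0],[0,0,0]])

```text
clock: 74.2
eef_pos: [510.8, 275.6, 232.4]
tcp_rot: [-3.141, 0.0, 0.247]
contact_force: [1.4, 0.3, 1.5]
opening: 0.0
grasp_force: 1.1
```

```bash
python3 - <<'E'
from h import *
im=r.grab_frame("scene"); cv2.imwrite("pics/lid1.png",im)
go(*b2w(2,0),231,BY)
print([(np.round(d["box"]).tolist(),round(d["p"],2)) for d in r.recognise("lid","scene")[:2]])
E
```

```text
pos [508.9 274.9 231.1] yaw 0.247 q6 1.82 t 74.2 F [0.1 0.1 0.4] | d mm [3.3 0.9 0.1] rotz deg 0.1
[([378.0, 203.0, 521.0, 295.0], 0.68)]
```

Emit:
carry_out(delta_pos=[[-0.01,0,0.008],[-0.02,0,0.017],[-0.029,0,0.027],[-0.037,0,0.037],[-0.044,0,0.048],[-0.05,0,0.059],[-0.056,0,0.072],[-0.06,0,0.085]], rot=[[0,0,0],[0,0,0],[0,0,0],[0,0,0],[0,0,0],[0,0,0],[0,0,0],[0,0,0]])

```text
clock: 75.3
eef_pos: [453.0, 260.9, 146.8]
tcp_rot: [3.141, 0.001, 0.247]
contact_force: [-0.7, -0.2, 2.5]
opening: 0.002
grasp_force: 1.1
```

```bash
python3 - <<'E'
from h import *
im=r.grab_frame("scene"); cv2.imwrite("pics/lid2.png",im)
go(*b2w(-64,0),105,BY)
print([(np.round(d["box"]).tolist(),round(d["p"],2)) for d in r.recognise("lid","scene")[:2]])
for t in(0,10,15,20,30,50,55,60,90):
    a=np.deg2rad(t); P=[]
    for rho in(0,170):
        for y in(-135,135):
            P.append(w2px("scene",[*b2w(85-rho*np.cos(a),y),77.5+rho*np.sin(a)]))
    P=np.array(P); print(t,P.min(0).round(),P.max(0).round())
E
```

```text
pos [451.9 260.4 145.2] yaw 0.247 q6 1.84 t 75.3 F [-0.3 -0.3 -1. ] | d mm [-3.8  0.7 40.3] rotz deg 0.1
[([378.0, 213.0, 510.0, 294.0], 0.6)]
0 [376. 225.] [509. 295.]
10 [376. 217.] [509. 295.]
15 [376. 213.] [509. 295.]
20 [376. 210.] [509. 295.]
30 [376. 205.] [510. 295.]
50 [376. 201.] [519. 295.]
55 [376. 201.] [521. 295.]
60 [376. 202.] [523. 295.]
90 [376. 224.] [534. 295.]
```

Emit:
carry_out(delta_pos=[[-0.002,0,0.013],[-0.003,0,0.025],[-0.004,0,0.033],[-0.004,0,0.037],[-0.004,0,0.039],[-0.004,0,0.041]], rot=[[0,0,0],[0,0,0],[0,0,0],[0,0,0],[0,0,0],[0,0,0]])

```text
clock: 76.15
eef_pos: [449.5, 260.1, 106.3]
tcp_rot: [3.142, 0.0, 0.247]
contact_force: [0.1, -0.1, 0.4]
opening: -0.002
grasp_force: 0.0
```

Emit:
carry_out(delta_pos=[[0,0,0.001],[0,0,0.002]], rot=[[0,0,0],[0,0,0]])

```text
clock: 76.4
eef_pos: [449.6, 260.0, 104.7]
tcp_rot: [3.141, 0.0, 0.247]
contact_force: [-3.2, -0.4, 8.9]
opening: -0.004
grasp_force: 4.0
```

Emit:
carry_out(delta_pos=[[0,0,0.001],[0,0,0.0015],[0,0,0.0015]], rot=[[0,0,0],[0,0,0],[0,0,0]])

```text
clock: 76.78
eef_pos: [449.5, 260.1, 104.1]
tcp_rot: [3.142, 0.0, 0.247]
contact_force: [-5.4, -2.4, 14.9]
opening: -0.001
grasp_force: 7.7
```

Emit:
carry_out(delta_pos=[[0,0,0.001],[0,0,0.0015],[0,0,0.0015]], rot=[[0,0,0],[0,0,0],[0,0,0]])

```text
clock: 77.15
eef_pos: [449.6, 260.1, 103.4]
tcp_rot: [3.142, 0.0, 0.247]
contact_force: [-7.9, -4.6, 25.5]
opening: -0.001
grasp_force: 13.0
```

Emit:
carry_out(delta_pos=[[0,0,-0.01],[0,0,-0.03],[0,0,-0.06],[0,0,-0.1],[0,0,-0.14],[0,0.03,-0.17],[0,0.08,-0.17],[0,0.14,-0.17]], rot=[[0,0,0],[0,0,0],[0,0,0],[0,0,0],[0,0,0],[0,0,0],[0,0,0],[0,0,0]])

```text
clock: 78.15
eef_pos: [484.4, 123.5, 272.4]
tcp_rot: [3.142, -0.002, 0.249]
contact_force: [0.7, -0.2, -1.0]
opening: -0.002
grasp_force: 0.0
```

Emit:
carry_out(delta_pos=[[0,0.05,0],[0,0.1,0],[0,0.15,0],[0,0.15,0]], rot=[[0,0,0],[0,0,0],[0,0,0],[0,0,0]])

```text
clock: 78.65
eef_pos: [521.2, -23.9, 271.7]
tcp_rot: [3.141, -0.0, 0.243]
contact_force: [-0.1, 0.1, 0.0]
opening: -0.001
grasp_force: 0.0
```

```bash
python3 - <<'E'
from h import *
ims=grab2(); a=cv2.imread("pics/scene0.png"); b=cv2.imread("pics/top0.png")
go(0,0,0)
print([(np.round(d["box"]).tolist(),round(d["p"],2)) for d in r.recognise("lid","scene")[:2]])
for n,t in(("scene",a),("top",b)):
    # match of lid outline region between now and the start (shut)
    P=np.array([w2px(n,[*b2w(x,y),80]) for x in(-85,85) for y in(-135,135)]); m0=P.min(0).astype(int);m1=P.max(0).astype(int)
    print(n,"mean abs diff lid area",np.abs(ims[n][m0[1]:m1[1],m0[0]:m1[0]].astype(int)-t[m0[1]:m1[1],m0[0]:m1[0]]).mean().round(1))
    for th in("latch_thumb",): print(n,[(np.round(d["box"]).tolist(),round(d["p"],2)) for d in r.recognise(th,n)[:1]])
cp=copper(ims["top"]); M=r.cut_out("basket","top")
print([(np.round(d["box"]).tolist(),round(d["p"],2)) for d in r.recognise("tested0_center","top")])
n_,l,st,c=cv2.connectedComponentsWithStats(cv2.morphologyEx(cp[210:360,420:560],cv2.MORPH_CLOSE,np.ones((5,5),np.uint8))); print("copper in basket",[(st[i,4],(c[i]+[420,210]).round()) for i in range(1,n_) if st[i,4]>60])
E
```

```text
pos [520.4 -21.3 271.5] yaw 0.246 q6 1.28 t 78.8 F [-0.1  0.8  0.4] | d mm [-499.5 -147.   271.8] rotz deg -0.0
[([375.0, 228.0, 509.0, 296.0], 0.93)]
scene mean abs diff lid area 7.1
scene [([431.0, 216.0, 448.0, 229.0], 0.69)]
top mean abs diff lid area 3.3
top [([181.0, 322.0, 208.0, 346.0], 0.63)]
[([470.0, 260.0, 510.0, 287.0], 0.82)]
copper in basket [(np.int32(345), array([493., 274.])), (np.int32(356), array([489., 315.]))]
```

```bash
python3 -c "
from rig import r
print(r.sign_off())"
```

```text
the job is handed in; nothing more can be done
None
```

The job is handed in at about 79 s of robot time: both tested coils are in the basket, all three untested coils sit terminals-up (within roughly 6° by the top camera) in the V-blocks, the lid stayed shut after the robot let go, and the bottle, screwdriver and reel were not touched.

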